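# Fill the rinse basket with stepped pins and engage the spinner

## Robot

A 7-joint arm with a two-finger parallel gripper is mounted at the origin on the work surface. World frame = base frame: x ahead of the robot, y to its left, z up, the work surface at z = 0. Lengths are in m, angles in rad, forces in N, time in s.
With the tool pointing down it reaches from about 0.425 to 0.925 m from the base axis. Payload 6.8 kg.
Tool frame: the origin (TCP) lies at the very end of the fingers, on their centre line; the grasp point (between the pads) lies r.grip_depth behind it (r.grip_depth is the distance from the TCP to the grasp point, in m); z points along the fingers, x is the direction in which the jaws open and shut, and the axes are right-handed (so a half turn about z gives the same grasp; the last joint's range is limited). The gripper opens to 85 mm and grips with 20 to 120 N. Pads are 22 mm wide; open, the fingers measure 114 mm over their backs; the gripper's body (76 mm by 85 mm) begins 54 mm behind the grasp point. The pads swing forward as they close: fully open they stand 13 mm farther back than shut.
Start: joints at [1.193, 0.477, 0.022, 1.555, -0.011, 1.109, -0.083], TCP at [0.18, -0.651, 0.231] pointing down, gripper open.
Joint ranges: [-2.96, 2.96], [-0.34, 2.1], [-1.41, 1.46], [0.24, 2.44], [-1.37, 4.51], [0.17, 1.92], [-2.96, 2.96]. Speed limits (rad/s): [2.39, 2.39, 3.14, 3.14, 3.14, 3.14, 3.14].

## Interface

Orientations are given as a rotation vector (axis times angle).
In Python, from bench import readout, grab_frame, workorder, r gives the robot as it stands.
- The arm moves only by the shell command python3 -m handwheel 'ROWS' [FORCE]. ROWS is text: rows parted by semicolons, each of 7 numbers parted by spaces: the shift along the tool's x, y, z in mm, then the turn, a rotation vector about the tool's x, y, z in degrees, then the finger opening in mm, from 0 to 85.4. A call has 1 to 12 rows; each row is the pose to reach, as a shift and turn from the pose commanded when the call began, along the tool's axes at that moment; what a row does not reach only later rows make up. A row lasts 1/8 s, in which the tool goes at most 62.5 mm and 10.7 degrees, less where a joint would pass 70% of its speed; a pose out of reach is approached as far as the arm can. A call with a gripper value outside its range is refused whole. The fingers move at their own pace and stop on an object; FORCE is the grip in N (left out, the last holds). Time passes only in rows, so rows that repeat a pose let the fingers close. It gives the time, the measured TCP pose, the force and the opening at its end, in the units of the state.
- readout.get_obs(): the state, without advancing time (a new reading comes with each control period).
- grab_frame(name): name is "scene" or "top" or "wrist"; returns a dict with "pixels" (400x640x3 uint8, red, green, blue), "fx", "fy", "cx", "cy" (pixels), "rvec" (rotation vector, rad) and "tvec" (3), from world to camera coordinates, as OpenCV has them. Camera axes: x right, y down, z forward; pixel columns grow to the right and rows downward; lengths in m; the calibration is good to about 2 mm. A picture is of the moment at which its call begins. There is no depth.
- workorder.hand_in(): hands the job in, once; it reports no verdict.
The state is a dict: "clock": time; "joints": joint angles; "qvel": joint speeds; "tau": joint torques, N m; "tcp_pos": TCP position; "orientation": TCP orientation; "contact_force": force on the tool from outside, world axes, zero at the start; "moment": the same for the moment, N m; "grip_width": finger opening in m.
Only numpy, scipy, OpenCV 4.12 (cv2) and the standard library are available. Lean on these libraries where they do the work, as an engineer would, in place of code of your own. Each camera call takes 0.05 s, during which the arm holds its last target.

## Task

Three turned stepped pins are still standing about the bench: lower them, without dropping them, into the free places of the round basket on the blue spinner, so that all seven stand upright on its floor, one in the middle and six around it. Then throw the spinner's lever into the marked notch, the one between the two raised lugs, and let go. Leave the other things on the bench where they are.

Things in the scene. Friction and masses are not known exactly. Their poses are not given: they have to be found in the camera images.
- basket: Open round aluminium basket, fixed on the stand: inner dia 130 mm, wall 4, height 50, floor 5 mm thick. Origin: centre of its underside; z up. Seven places: the centre, and six on a circle of radius 42.5 mm at 0, 60, 120, 180, 240, 300 degrees from its x axis (2.5 mm free around each pin). At the start 120, 240 and 300 are free. Standing pins can slide a little.
- pin_a: Aluminium stepped pin, 110 mm tall, 0.22 kg: a round body dia 40 x 60 mm with a 5 mm chamfer at its foot (foot dia 32), and on it a plain round shank dia 14 x 50 mm (60 to 110 mm above the foot), the part to hold. Origin: centre of its underside; z up along the pin. Stands on the bench at the start, to be packed.
- pin_b: Aluminium stepped pin, 110 mm tall, 0.22 kg: a round body dia 40 x 60 mm with a 5 mm chamfer at its foot (foot dia 32), and on it a plain round shank dia 14 x 50 mm (60 to 110 mm above the foot), the part to hold. Origin: centre of its underside; z up along the pin. Stands on the bench at the start, to be packed.
- pin_c: Aluminium stepped pin, 110 mm tall, 0.22 kg: a round body dia 40 x 60 mm with a 5 mm chamfer at its foot (foot dia 32), and on it a plain round shank dia 14 x 50 mm (60 to 110 mm above the foot), the part to hold. Origin: centre of its underside; z up along the pin. Stands on the bench at the start, to be packed.
- pin_d: Aluminium stepped pin, 110 mm tall, 0.22 kg: a round body dia 40 x 60 mm with a 5 mm chamfer at its foot (foot dia 32), and on it a plain round shank dia 14 x 50 mm (60 to 110 mm above the foot), the part to hold. Origin: centre of its underside; z up along the pin. Stands in the basket at the start, at the centre.
- pin_e: Aluminium stepped pin, 110 mm tall, 0.22 kg: a round body dia 40 x 60 mm with a 5 mm chamfer at its foot (foot dia 32), and on it a plain round shank dia 14 x 50 mm (60 to 110 mm above the foot), the part to hold. Origin: centre of its underside; z up along the pin. Stands in the basket at the start, at the 0 degree place.
- pin_f: Aluminium stepped pin, 110 mm tall, 0.22 kg: a round body dia 40 x 60 mm with a 5 mm chamfer at its foot (foot dia 32), and on it a plain round shank dia 14 x 50 mm (60 to 110 mm above the foot), the part to hold. Origin: centre of its underside; z up along the pin. Stands in the basket at the start, at the 60 degree place.
- pin_g: Aluminium stepped pin, 110 mm tall, 0.22 kg: a round body dia 40 x 60 mm with a 5 mm chamfer at its foot (foot dia 32), and on it a plain round shank dia 14 x 50 mm (60 to 110 mm above the foot), the part to hold. Origin: centre of its underside; z up along the pin. Stands in the basket at the start, at the 180 degree place.
- lever (a joint): Angle of the spinner's lever, 0 to 1.05 rad. Notches in the steel sector beside it stand at 0, 0.35, 0.70 and 1.05; the marked one, between two raised lugs, is 0.70. It leans back 0.525 rad at 0, is upright at 0.525, and grows towards +x of lever_pivot. Starts at 0 to 0.40. Stiff (0.22 N m, 1.6 N at the ball); stays where it is left: nothing pulls it into the notch.
- lever_ball (a point): Centre of the black ball dia 26 mm at the lever's end, 135 mm from the pivot; the lever below it is a round bar dia 9 mm. It can be pinched from above, across the swing (along y of lever_pivot).
- lever_pivot (a point): Fixed point on the lever's hinge axis, 45 mm above the bench. y: along the hinge axis, away from the basket; z up; x: the way the lever's top goes as the joint value grows. The notched sector stands 6 to 22 mm to its -y side and rises at most 103 mm above it; the basket's centre lies 150 mm to its -y side.
- lock_notch (a point): Fixed point where the centre of the ball stands when the lever is in the marked notch (joint value 0.70).
- offcut: Bystander: plain aluminium cylinder dia 40 x 70 mm, no shank, standing among the pins. Origin: centre of its underside.
- block: Bystander: aluminium block 42 x 42 x 60 mm standing among the pins. Origin: centre of its underside.
- hammer: Bystander: hammer lying on the bench, about 260 mm long, origin under it.
- file: Bystander: file with a wooden handle lying on the bench, about 300 mm long, 22 mm high, origin under it.
- square: Bystander: steel try square lying on the bench, 100 x 150 mm, 16 mm high, origin under its stock.
- oil_bottle: Bystander: white bottle dia 60 x 150 mm. Origin: centre of its underside.
There are look-alikes about, which are no part of the job. Leave any brown or purple look-alike of the pin_b alone.

How it is judged:
By the outcome, as a careful person would: the job done as asked, in the order asked, and still so for the second after the job is handed in, with the robot touching nothing.
It also fails if it takes over 70 s, if anything falls off the work surface, if the arm or the gripper's body presses on something with over 40 N, if the wrist force passes 120 N, or if a joint passes its speed limit or range.

## Working session

There is one attempt and no reset: what is moved stays moved. The work goes in short steps, Python scripts to look and compute and a shell command to move; the robot and the scene stay as the last step left them, time stands still between calls to the robot, and variables do not carry over. Pictures are saved under pics/ and viewed, and the job is handed in when it is done.

```bash
ls; mkdir -p pics; python3 - <<'E'
from bench import readout, grab_frame, workorder, r
import cv2
print(readout.get_obs()); print(r.grip_depth)
for n in ["scene","top","wrist"]:
    f=grab_frame(n); cv2.imwrite(f"pics/{n}0.png",f["pixels"][:,:,::-1]); print(n,f["fx"],f["cx"],f["cy"],f["rvec"],f["tvec"])
E
```

```text
pics
{'clock': 0.0, 'joints': array([ 1.19289482,  0.47779847,  0.02236148,  1.55646475, -0.01151733,
        1.10925307, -0.08310206]), 'qvel': array([-7.50579982e-04, -1.87453178e-03, -2.09823203e-04,  1.52420909e-03,
        8.76095587e-04, -5.86062035e-06, -1.05940366e-03]), 'tau': array([-3.87498221e-05, -5.96440673e+01,  1.60731085e+00, -2.81195712e+01,
        1.24438381e-02,  9.40502010e-03, -7.67038443e-06]), 'tcp_pos': array([ 0.17973674, -0.65002387,  0.23032159]), 'orientation': array([-2.49923501e+00,  1.90190685e+00,  2.35923172e-03]), 'contact_force': array([-0.17115948, -0.28710741, -0.73653165]), 'moment': array([0.02805403, 0.00235028, 0.00452259]), 'grip_width': 0.08528706828133208}
0.0187
scene 428.28454303390845 323.64539328450104 200.93405921662526 [ 0.70379314  2.76342921 -0.92151297] [ 0.51102647 -0.09950288  1.33439605]
top 494.86617984097586 314.26479145516544 198.94391466661023 [ 2.20825402 -2.15774238  0.05702302] [-0.04545051  0.56653812  1.40935768]
wrist 334.7161349376082 320.40755974859496 200.39380317162073 [-2.297284    1.74780955  0.27272938] [-0.67382369 -0.03828558  0.38046974]
```

View pics/scene0.png

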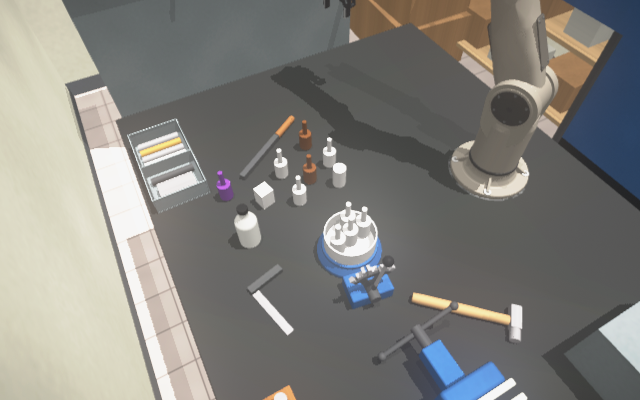

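View pics/top0.png

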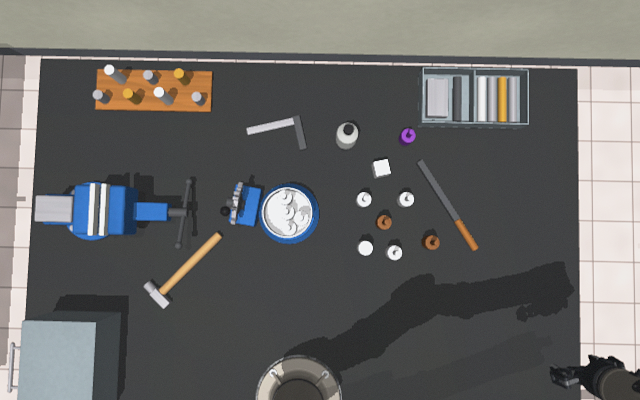

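View pics/wrist0.png

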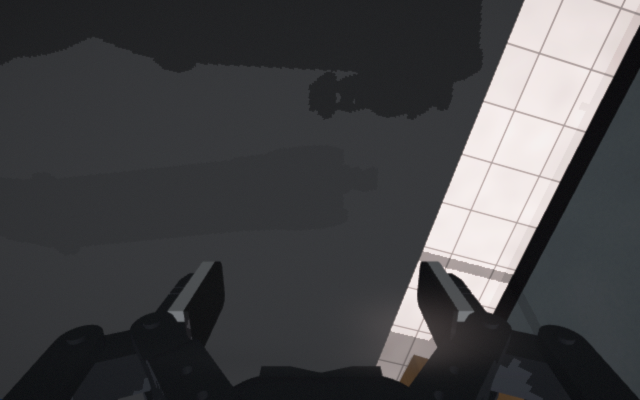

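The top view shows the silver shanked pins near (364,199), (406,198) and (394,252). The shankless cylinder at (365,247) is the offcut, and (381,168) is the block. The brown pins at (384,222) and (432,242) and the purple one at (408,135) are look-alikes. I'll confirm this in an enlarged crop.

```bash
cat > h.py <<'E'
import numpy as np, cv2
from bench import readout, grab_frame, workorder, r
def ray(f,u,v):
    R=cv2.Rodrigues(np.array(f["rvec"],float))[0]; t=np.array(f["tvec"],float)
    d=R.T@np.array([(u-f["cx"])/f["fx"],(v-f["cy"])/f["fy"],1.]); return -R.T@t,d
def onz(f,u,v,z):
    o,d=ray(f,u,v); return o+d*(z-o[2])/d[2]
def proj(f,P):
    R=cv2.Rodrigues(np.array(f["rvec"],float))[0]; p=R@np.array(P,float)+np.array(f["tvec"],float)
    return np.array([f["fx"]*p[0]/p[2]+f["cx"],f["fy"]*p[1]/p[2]+f["cy"]])
def tri(f1,p1,f2,p2):
    o1,d1=ray(f1,*p1);o2,d2=ray(f2,*p2)
    A=np.stack([d1,-d2],1); s=np.linalg.lstsq(A,o2-o1,rcond=None)[0]
    a=o1+d1*s[0];b=o2+d2*s[1]; return (a+b)/2,np.linalg.norm(a-b)
def crop(f,x0,y0,x1,y1,k,name):
    im=cv2.resize(f["pixels"][y0:y1,x0:x1,::-1],None,fx=k,fy=k,interpolation=cv2.INTER_CUBIC); cv2.imwrite("pics/"+name,im)
E
python3 - <<'E'
from h import *
f=grab_frame("top"); crop(f,340,120,450,270,4,"pins_top.png"); crop(f,210,160,330,260,6,"bask_top.png")
f=grab_frame("scene"); crop(f,300,180,420,320,4,"bask_sc.png"); crop(f,210,110,360,250,4,"pins_sc.png")
E
```

```text
(no output)
```

View pics/pins_top.png

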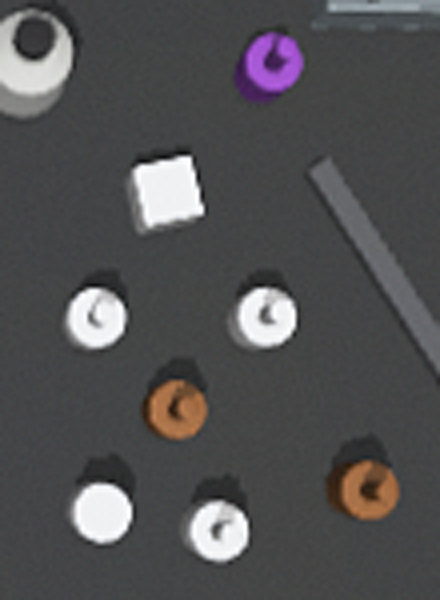

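View pics/bask_top.png

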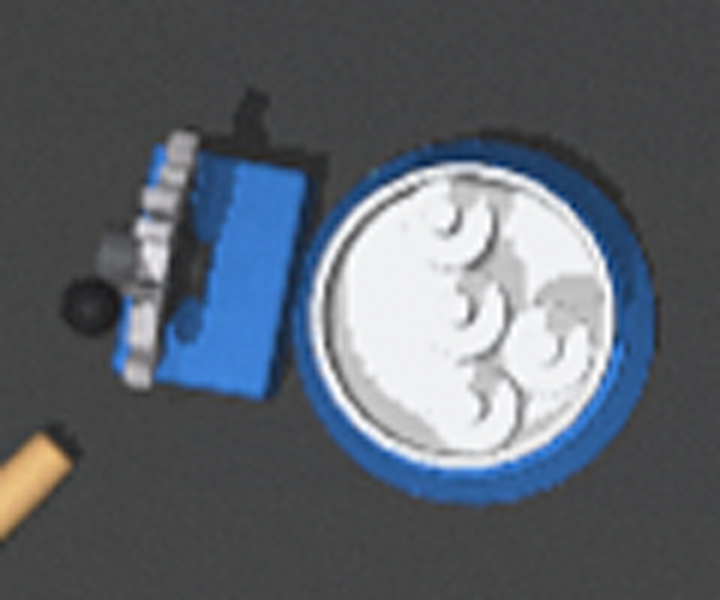

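View pics/bask_sc.png

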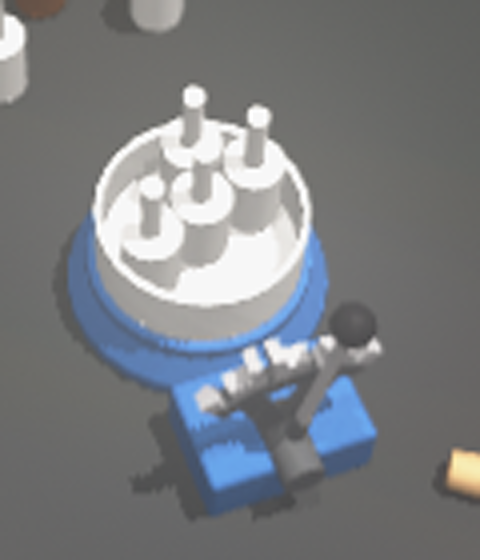

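View pics/pins_sc.png

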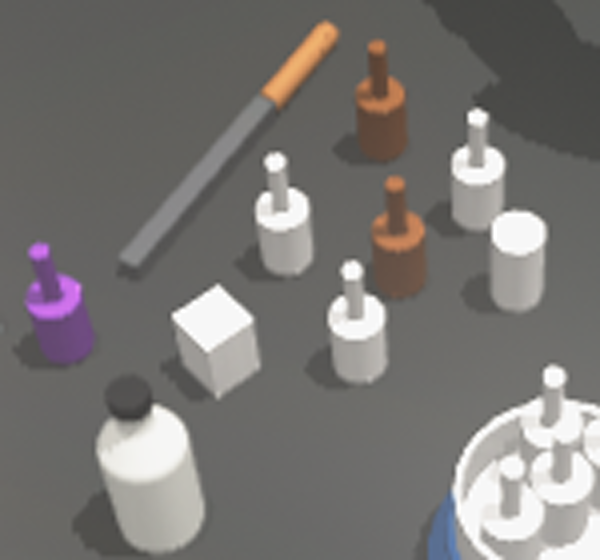

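The crop confirms it. The white shanked pins at top (364,199), (406,198) and (394,252) are the ones meant. The offcut has no shank and the block is square. Next I'll measure positions.

```bash
python3 - <<'E'
from h import *
ft=grab_frame("top"); fs=grab_frame("scene")
o=ray(ft,0,0)[0]; print("topcam",o, "scenecam",ray(fs,0,0)[0])
T={1:(96,318),2:(267,317),3:(219,531)}; S={1:(352,270),2:(276,162),3:(477,118)}
for k in T:
    u=[(T[k][0]+.5)/4-.5+340,(T[k][1]+.5)/4-.5+120]; v=[(S[k][0]+.5)/4-.5+210,(S[k][1]+.5)/4-.5+110]
    print(k,onz(ft,*u,.06),onz(fs,*v,.11))
def blob(f,box,lo):
    x0,y0,x1,y1=box; p=f["pixels"][y0:y1,x0:x1].astype(int)
    hsv=cv2.cvtColor(f["pixels"][y0:y1,x0:x1],cv2.COLOR_RGB2HSV)
    m=((p.min(2)>lo)&(hsv[...,1]<60)).astype(np.uint8)
    cs=cv2.findContours(m,cv2.RETR_EXTERNAL,cv2.CHAIN_APPROX_NONE)[0]
    return max(cs,key=cv2.contourArea)+np.array([x0,y0])
for k,b in {1:(348,188,380,212),2:(390,186,422,212),3:(380,240,410,266)}.items():
    c=blob(ft,b,190); (e,ax,an)=cv2.fitEllipse(c); print(k,e,ax,onz(ft,*e,.06))
c=blob(ft,(256,180,322,246),150); e,ax,an=cv2.fitEllipse(c); hull=cv2.fitEllipse(cv2.convexHull(c)); print("rim",e,ax,hull,len(c))
for z in (.06,.08,.1): 
    print(z,onz(ft,*e,z), "diam", ax[0]/ft["fx"]*(o[2]-z))
c=blob(fs,(318,205,384,260),120); print("scene rim",cv2.fitEllipse(c)[0:2])
# basket pins tops in scene
for n,p in {"back":(194,96),"right":(259,117),"left":(152,188)}.items():
    v=[(p[0]+.5)/4-.5+300,(p[1]+.5)/4-.5+180]
    for z in (.13,.14,.15,.16): print(n,z,onz(fs,*v,z)[:2])
E
```

```text
topcam [ 0.47630368 -0.0502404   1.44219658] scenecam [0.85727176 0.53459041 1.01536196]
1 [ 0.56738288 -0.17084824  0.06      ] [ 0.56860982 -0.17097688  0.11      ]
2 [ 0.57080035 -0.29009268  0.06      ] [ 0.57170751 -0.2890192   0.11      ]
3 [ 0.42128638 -0.25859342  0.06      ] [ 0.4228454  -0.25751874  0.11      ]
1 (363.63916015625, 199.11769104003906) (12.90312671661377, 13.813007354736328) [ 0.56740426 -0.17088743  0.06      ]
2 (406.3056945800781, 198.86166381835938) (12.79597282409668, 13.647867202758789) [ 0.57083327 -0.28989909  0.06      ]
3 (394.4572448730469, 252.48654174804688) (12.901363372802734, 13.48827838897705) [ 0.42098385 -0.25882521  0.06      ]
rim (286.64990234375, 212.17376708984375) (49.48512649536133, 49.787899017333984) ((286.673583984375, 212.16734313964844), (50.238922119140625, 50.42322540283203), 1.6048887968063354) 141
0.06 [0.52593147 0.04346318 0.06      ] diam 0.13821549233476083
0.08 [0.52521337 0.04210731 0.08      ] diam 0.13621555261322787
0.1 [0.52449527 0.04075145 0.1       ] diam 0.13421561289169495
scene rim ((350.1927185058594, 234.3743896484375), (53.892784118652344, 56.49208068847656))
back 0.13 [ 0.50067926 -0.01333024]
back 0.14 [ 0.5047069  -0.00714158]
back 0.15 [ 0.50873455 -0.00095292]
back 0.16 [0.5127622  0.00523574]
right 0.13 [0.47289601 0.02086859]
right 0.14 [0.47723746 0.02667098]
right 0.15 [0.48157891 0.03247338]
right 0.16 [0.48592037 0.03827577]
left 0.13 [0.55897576 0.03504723]
left 0.14 [0.56234496 0.04068948]
left 0.15 [0.56571416 0.04633173]
left 0.16 [0.56908336 0.05197397]
```

```bash
cat >> h.py <<'E'
from scipy.spatial.transform import Rotation as Ro
def plan(x,y,z,yaw):
    """delta in tool axes (mm,deg) from measured pose to TCP x,y,z pointing down with tool x at world yaw (deg), mod 180"""
    o=readout.get_obs(); R=Ro.from_rotvec(o["orientation"]).as_matrix()
    best=None
    for k in (0,180):
        a=np.radians(yaw+k); X=np.array([np.cos(a),np.sin(a),0]); Z=np.array([0,0,-1.]); T=np.stack([X,np.cross(Z,X),Z],1)
        rv=np.degrees(Ro.from_matrix(R.T@T).as_rotvec()); 
        print("yaw",yaw+k,"shift",np.round(1000*R.T@(np.array([x,y,z])-o["tcp_pos"]),1),"turn",np.round(rv,1))
def st():
    o=readout.get_obs(); R=Ro.from_rotvec(o["orientation"]).as_matrix()
    print("t",round(o["clock"],2),"tcp",np.round(o["tcp_pos"],4),"yaw",round(np.degrees(np.arctan2(R[1,0],R[0,0])),1),"tilt",np.round(R[:2,2],3),"F",np.round(o["contact_force"],1),"w",round(o["grip_width"]*1000,1),"j",np.round(o["joints"],2))
E
python3 - <<'E'
from h import *
st(); f=grab_frame("wrist"); o=readout.get_obs(); R=Ro.from_rotvec(o["orientation"]).as_matrix()
c,d=ray(f,f["cx"],f["cy"]); print("cam in tool",R.T@(c-o["tcp_pos"]),"dir",R.T@d, "right",R.T@(ray(f,f["cx"]+f["fx"],f["cy"])[1]-d))
plan(0.50,-0.05,0.33,-90)
plan(0.46,0.04,0.33,0)
E
```

```text
t 0.35 tcp [ 0.1799 -0.6504  0.2311] yaw -74.5 tilt [-0.  0.] F [-0.5 -0.2  0.2] w 85.2 j [ 1.19  0.48  0.02  1.56 -0.01  1.11 -0.08]
cam in tool [-2.95255595e-05 -7.82121692e-02 -1.42209951e-01] dir [-8.58597878e-04  3.01629066e-01  9.53424968e-01] right [9.99999624e-01 1.40865275e-04 8.55975584e-04]
yaw -90 shift [-493.5 -468.6  -98.7] turn [ 0.   0.  15.5]
yaw 90 shift [-493.5 -468.6  -98.7] turn [  -0.     0.  -164.5]
yaw 0 shift [-590.9 -454.   -98.7] turn [ -0.    0.  -74.5]
yaw 180 shift [-590.9 -454.   -98.7] turn [  0.    0.  105.5]
```

```bash
python3 - <<'E'
from h import *
plan(0.52,0.08,0.33,0)
E
```

```text
yaw 0 shift [-613.5 -522.5  -98.7] turn [ -0.    0.  -74.5]
yaw 180 shift [-613.5 -522.5  -98.7] turn [  0.    0.  105.5]
```

```bash
python3 -m handwheel '-307 -261 -99 0 0 -37 85; -307 -261 -99 0 0 -37 60; -307 -261 -99 0 0 -37 50; -307 -261 -99 0 0 -37 50;-307 -261 -99 0 0 -37 50;-307 -261 -99 0 0 -37 50;-307 -261 -99 0 0 -37 50;-613 -522 -99 0 0 -74.5 50;-613 -522 -99 0 0 -74.5 50;-613 -522 -99 0 0 -74.5 50;-613 -522 -99 0 0 -74.5 50;-613 -522 -99 0 0 -74.5 50'; python3 - <<'E'
from h import *
st(); plan(0.52,0.08,0.33,0)
E
```

```text
clock: 1.9
tcp_pos: [0.4823, -0.0003, 0.3307]
orientation: [3.141, -0.001, 0.002]
contact_force: [1.6, -0.3, -0.8]
grip_width: 0.0497
t 1.9 tcp [ 4.823e-01 -3.000e-04  3.307e-01] yaw -0.0 tilt [ 0.001 -0.001] F [ 1.6 -0.3 -0.8] w 49.7 j [ 0.49  0.12 -0.67  1.83  0.08  1.21 -0.2 ]
yaw 0 shift [ 37.6 -80.3   0.7] turn [ 0.  -0.1 -0. ]
yaw 180 shift [ 37.6 -80.3   0.7] turn [-1.0e-01 -1.0e-01  1.8e+02]
```

```bash
python3 -m handwheel '38 -80 0 0 0 0 50;38 -80 0 0 0 0 50;38 -80 0 0 0 0 50;38 -80 0 0 0 0 50' >/dev/null; python3 - <<'E'
from h import *
st(); f=grab_frame("wrist"); cv2.imwrite("pics/w1.png",f["pixels"][:,:,::-1]); np.save("w1.npy",f,allow_pickle=True)
E
```

```text
t 2.4 tcp [0.5196 0.0768 0.3301] yaw -0.1 tilt [-0.    -0.001] F [-0.3  0.3  0.1] w 50.1 j [ 0.35  0.22 -0.72  1.74  0.15  1.24 -0.41]
```

View pics/w1.png

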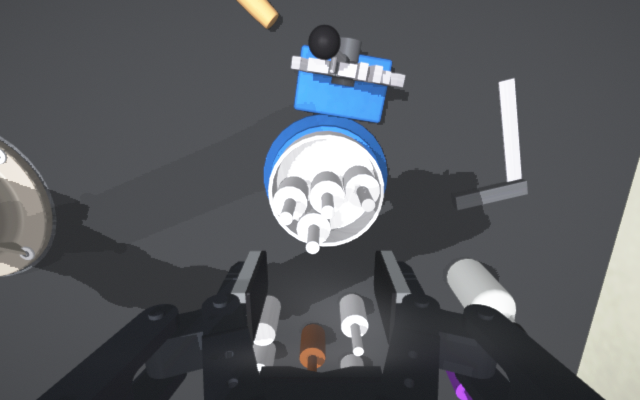

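```bash
python3 - <<'E'
from h import *
f=np.load("w1.npy",allow_pickle=True).item(); crop(f,250,100,400,260,4,"w1b.png"); crop(f,270,10,420,130,5,"w1l.png")
E
```

```text
(no output)
```

View pics/w1b.png

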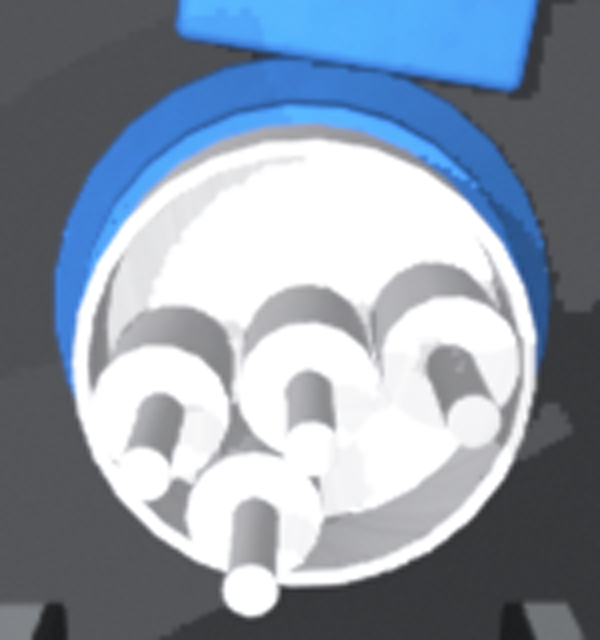

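View pics/w1l.png

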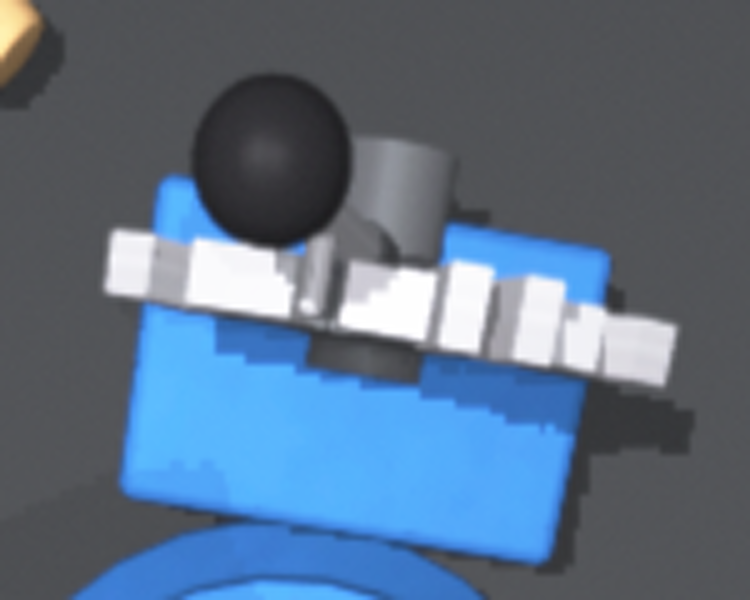

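```bash
python3 - <<'E'
from h import *
fw=np.load("w1.npy",allow_pickle=True).item(); fs=grab_frame("scene"); ft=grab_frame("top")
W={"e":(146,474),"d":(309,448),"g":(474,421),"f":(250,590)}; S={"f":(194,96),"e":(259,117),"g":(152,188)}
w={k:((v[0]+.5)/4-.5+250,(v[1]+.5)/4-.5+100) for k,v in W.items()}
for k in S:
    print(k,tri(fw,w[k],fs,((S[k][0]+.5)/4-.5+300,(S[k][1]+.5)/4-.5+180)))
for z in (.155,.16,.165,.17):
    P={k:onz(fw,*w[k],z)[:2] for k in w}
    print(z,{k:np.round(P[k],4) for k in P}, "eg",np.linalg.norm(P["e"]-P["g"]),"fd",np.linalg.norm(P["f"]-P["d"]),"ang eg",np.degrees(np.arctan2(*(P["e"]-P["g"])[::-1])))
# rim: wrist bounding points
def fit(f,x0,y0,x1,y1,lo,name):
    p=f["pixels"].astype(int); m=np.zeros(p.shape[:2],np.uint8)
    hsv=cv2.cvtColor(f["pixels"],cv2.COLOR_RGB2HSV); m[y0:y1,x0:x1]=((p.min(2)>lo)&(hsv[...,1]<40))[y0:y1,x0:x1]
    c=max(cv2.findContours(m,cv2.RETR_EXTERNAL,cv2.CHAIN_APPROX_NONE)[0],key=cv2.contourArea); return c[:,0]
# wrist rim upper part from hull: hand points of outer rim edge in crop
pts=np.array([(74,345),(90,430),(130,497),(190,553),(340,582),(420,560),(480,515),(520,455),(537,375),(525,300),(490,230),(440,180),(380,150),(318,138),(250,150),(180,185),(120,240),(88,290)],float)
uv=(pts+.5)/4-.5+np.array([250,100])
for z in (.085,.09,.095,.1,.105,.11):
    q=np.array([onz(fw,*p,z)[:2] for p in uv]); A=np.c_[2*q,np.ones(len(q))]; s=np.linalg.lstsq(A,(q**2).sum(1),rcond=None)[0]; rr=np.sqrt(s[2]+s[:2]@s[:2]); print(z,"rim c",s[:2],"r",rr,"res",np.std(np.linalg.norm(q-s[:2],axis=1)),"top",onz(ft,286.65,212.17,z)[:2])
E
```

```text
f (array([0.51179104, 0.00395475, 0.15765143]), np.float64(0.00031205041309900766))
e (array([0.485847  , 0.03726465, 0.15926366]), np.float64(0.0012104995644650622))
g (array([0.56781051, 0.04958165, 0.15607531]), np.float64(0.0003418025379618377))
0.155 {'e': array([0.4857, 0.0351]), 'd': array([0.5269, 0.042 ]), 'g': array([0.568 , 0.0491]), 'f': array([0.5117, 0.0029])} eg 0.08354949097778867 fd 0.04199335538494728 ang eg -170.38710513263484
0.16 {'e': array([0.4862, 0.037 ]), 'd': array([0.5268, 0.0438]), 'g': array([0.5673, 0.0507]), 'f': array([0.5118, 0.0052])} eg 0.08223317045678968 fd 0.04133175093000806 ang eg -170.38710513263484
0.165 {'e': array([0.4868, 0.0389]), 'd': array([0.5267, 0.0455]), 'g': array([0.5666, 0.0524]), 'f': array([0.512 , 0.0076])} eg 0.08091684993579075 fd 0.04067014647506883 ang eg -170.38710513263484
0.17 {'e': array([0.4873, 0.0408]), 'd': array([0.5266, 0.0473]), 'g': array([0.5658, 0.054 ]), 'f': array([0.5121, 0.01  ])} eg 0.07960052941479176 fd 0.04000854202012964 ang eg -170.38710513263484
0.085 rim c [0.52803797 0.04054374] r 0.06941657081672017 res 0.0008867291429407228 top [0.52504419 0.04176836]
0.09 rim c [0.52794256 0.04201436] r 0.068520549359815 res 0.0008752833407469445 top [0.52486463 0.04142939]
0.095 rim c [0.52784715 0.04348498] r 0.06762452790290804 res 0.0008638375385531637 top [0.52468506 0.04109042]
0.1 rim c [0.52775174 0.04495561] r 0.06672850644600344 res 0.0008523917363593704 top [0.5245055  0.04075146]
0.105 rim c [0.52765633 0.04642623] r 0.06583248498909744 res 0.0008409459341655854 top [0.52432594 0.04041249]
0.11 rim c [0.52756091 0.04789685] r 0.06493646353218958 res 0.0008295001319718059 top [0.52414637 0.04007353]
```

Triangulation gives basket centre (0.527, 0.042), x axis at 189.6°, floor z about 0.045 and pin tops at about 0.155. The free places are 120° at (0.554, 0.009), 240° at (0.5415, 0.082) and 300° at (0.4995, 0.075). I'll fetch pin 1 at (0.568, -0.171) first.

```bash
python3 - <<'E'
from h import *
st();plan(0.568,-0.171,0.14,-20)
E
```

```text
t 2.55 tcp [0.5196 0.0765 0.3304] yaw -0.2 tilt [ 0.    -0.001] F [ 0.4  0.4 -0.7] w 49.7 j [ 0.36  0.22 -0.72  1.74  0.15  1.24 -0.41]
yaw -20 shift [ 49.1 247.2 190.6] turn [ 0.1 -0.  19.8]
yaw 160 shift [ 49.1 247.2 190.6] turn [ 0.000e+00  1.000e-01 -1.602e+02]
```

```bash
python3 -m handwheel '49 247 60 0 0 20 46;49 247 60 0 0 20 46;49 247 60 0 0 20 46;49 247 60 0 0 20 46;49 247 60 0 0 20 46;49 247 191 0 0 20 46;49 247 191 0 0 20 46;49 247 191 0 0 20 46;49 247 191 0 0 20 46' 40; python3 - <<'E'
from h import *
st(); f=grab_frame("wrist"); cv2.imwrite("pics/w2.png",f["pixels"][:,:,::-1]); print(proj(f,[0.568,-0.171,.11]),proj(f,[0.568,-0.171,.06])); plan(0.568,-0.171,0.072,-20)
E
```

```text
clock: 3.68
tcp_pos: [0.5696, -0.1689, 0.141]
orientation: [-3.094, 0.547, -0.003]
contact_force: [0.8, -0.1, 1.9]
grip_width: 0.0458
t 3.67 tcp [ 0.5696 -0.1689  0.141 ] yaw -20.0 tilt [ 0.002 -0.   ] F [ 0.8 -0.1  1.9] w 45.8 j [ 0.56  0.49 -0.49  1.81  0.28  0.91 -0.41]
[317.70170847 243.48745533] [318.12406393 213.59370671]
yaw -20 shift [-1.9  2.7 70. ] turn [-0.  -0.2 -0. ]
yaw 160 shift [-1.9  2.7 70. ] turn [-4.0e-01  1.0e-01  1.8e+02]
```

View pics/w2.png

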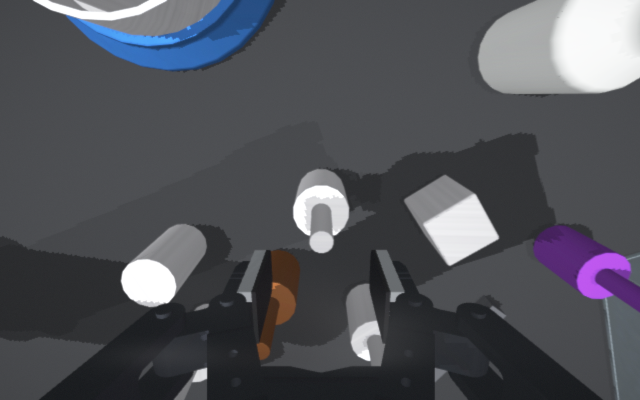

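```bash
python3 - <<'E'
from h import *
f=grab_frame("wrist"); st(); P=onz(f,321,241,.11); print(P, onz(f,321,209,.06)); plan(P[0],P[1],0.072,-20)
E
```

```text
t 3.77 tcp [ 0.5707 -0.1691  0.1424] yaw -20.0 tilt [ 0.005 -0.001] F [ 0.5 -1.3  0.4] w 46.0 j [ 0.56  0.49 -0.49  1.81  0.28  0.91 -0.41]
[ 0.571029  -0.1707886  0.11     ] [ 0.57198568 -0.16898556  0.06      ]
yaw -20 shift [ 0.6  1.5 70.4] turn [-0.  -0.3 -0. ]
yaw 160 shift [ 0.6  1.5 70.4] turn [ -0.4   0.  180. ]
```

```bash
python3 -m handwheel '0 1.5 40 0 0 0 46;0 1.5 69 0 0 0 46;0 1.5 69 0 0 0 46;0 1.5 69 0 0 0 46;0 1.5 69 0 0 0 5;0 1.5 69 0 0 0 5;0 1.5 69 0 0 0 5;0 1.5 69 0 0 0 5;0 1.5 69 0 0 0 5' 50; python3 - <<'E'
from h import *
st()
E
```

```text
clock: 4.9
tcp_pos: [0.5691, -0.1706, 0.0717]
orientation: [3.093, -0.547, 0.003]
contact_force: [-0.8, -0.6, 7.0]
grip_width: 0.0121
t 4.9 tcp [ 0.5691 -0.1706  0.0717] yaw -20.0 tilt [ 0.002 -0.001] F [-0.8 -0.6  7. ] w 12.1 j [ 0.53  0.58 -0.45  1.86  0.35  0.78 -0.46]
```

```bash
python3 -m handwheel '0 0 -60 0 0 0 5;0 0 -120 0 0 0 5;0 0 -170 0 0 0 5;0 0 -170 0 0 0 5' ; python3 - <<'E'
from h import *
st(); f=grab_frame("wrist"); cv2.imwrite("pics/w3.png",f["pixels"][:,:,::-1]); plan(0.5415,0.082,0.242,-20)
E
```

```text
clock: 5.4
tcp_pos: [0.5705, -0.1706, 0.2449]
orientation: [3.093, -0.547, 0.013]
contact_force: [0.1, 0.0, -2.9]
grip_width: 0.012
t 5.4 tcp [ 0.5705 -0.1706  0.2449] yaw -20.0 tilt [ 0.008 -0.002] F [ 0.1  0.  -2.9] w 12.0 j [ 0.59  0.38 -0.53  1.72  0.21  1.1  -0.35]
yaw -20 shift [-112.2 -227.9   -0.5] turn [ 0.  -0.2 -0.1]
yaw 160 shift [-112.2 -227.9   -0.5] turn [ -0.3  -0.  179.9]
```

View pics/w3.png

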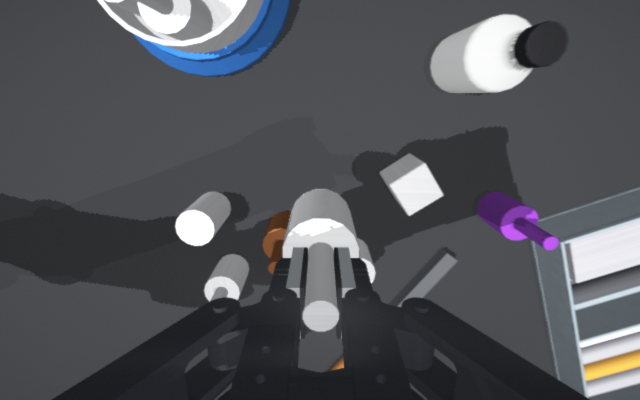

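The pin is held upright and centred, with its shank top at (320,316). Next it goes over the 240° place.

```bash
python3 -m handwheel '-56 -114 -8 0 0 0 5;-112 -228 -8 0 0 0 5;-112 -228 -8 0 0 0 5;-112 -228 -8 0 0 0 5;-112 -228 -8 0 0 0 5;-112 -228 -8 0 0 0 5;-112 -228 -8 0 0 0 5' ; python3 - <<'E'
from h import *
st(); f=grab_frame("wrist"); cv2.imwrite("pics/w4.png",f["pixels"][:,:,::-1]); plan(0.5415,0.082,0.242,-20)
f=grab_frame("scene"); crop(f,300,140,420,280,4,"s4.png")
E
```

```text
clock: 6.32
tcp_pos: [0.5408, 0.08, 0.2471]
orientation: [3.091, -0.551, -0.003]
contact_force: [0.4, -1.2, -3.1]
grip_width: 0.0125
t 6.33 tcp [0.5408 0.08   0.2471] yaw -20.2 tilt [-0.002 -0.001] F [ 0.4 -1.2 -3.1] w 12.5 j [ 0.26  0.32 -0.64  1.81  0.21  1.08 -0.8 ]
yaw -20 shift [-0.2 -2.   5.4] turn [ 0.1  0.1 -0.2]
yaw 160 shift [-0.2 -2.   5.4] turn [ 1.000e-01 -1.000e-01  1.798e+02]
```

View pics/w4.png

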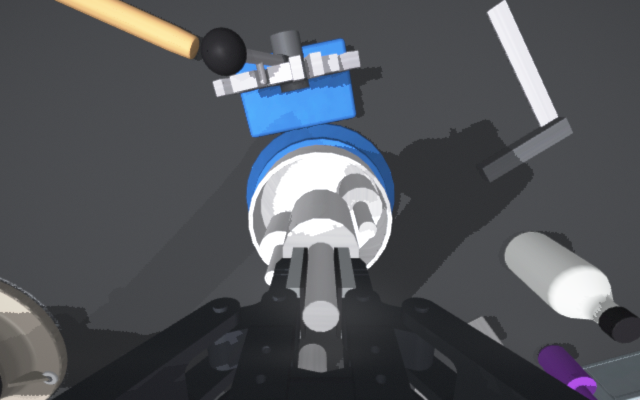

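View pics/s4.png

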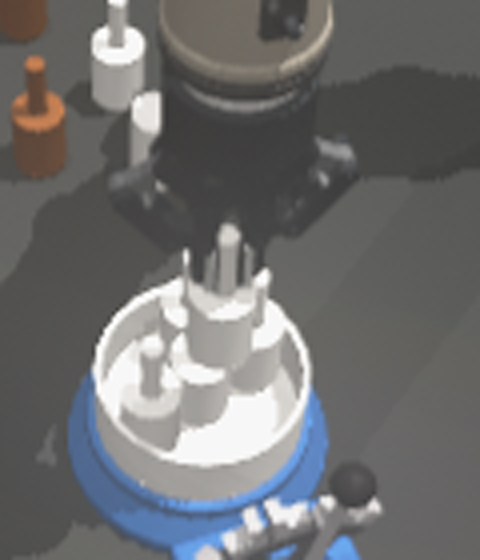

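```bash
python3 -m handwheel '0 -2 57 0 0 0 5;0 -2 57 0 0 0 5;0 -2 57 0 0 0 5' ; python3 - <<'E'
from h import *
st(); f=grab_frame("wrist"); crop(f,220,80,430,270,3.5,"w5.png"); np.save("w5.npy",f,allow_pickle=True); plan(0.5415,0.082,0.117,-20)
E
```

```text
clock: 6.8
tcp_pos: [0.5425, 0.0837, 0.1924]
orientation: [-3.093, 0.548, -0.001]
contact_force: [0.3, -0.1, -1.7]
grip_width: 0.0116
t 6.8 tcp [0.5425 0.0837 0.1924] yaw -20.1 tilt [0.001 0.   ] F [ 0.3 -0.1 -1.7] w 11.6 j [ 0.23  0.38 -0.62  1.87  0.26  0.98 -0.85]
yaw -20 shift [-0.9  2.6 76.1] turn [-0.1 -0.1 -0.1]
yaw 160 shift [-0.9  2.6 76.1] turn [-2.000e-01  1.000e-01  1.799e+02]
```

View pics/w5.png

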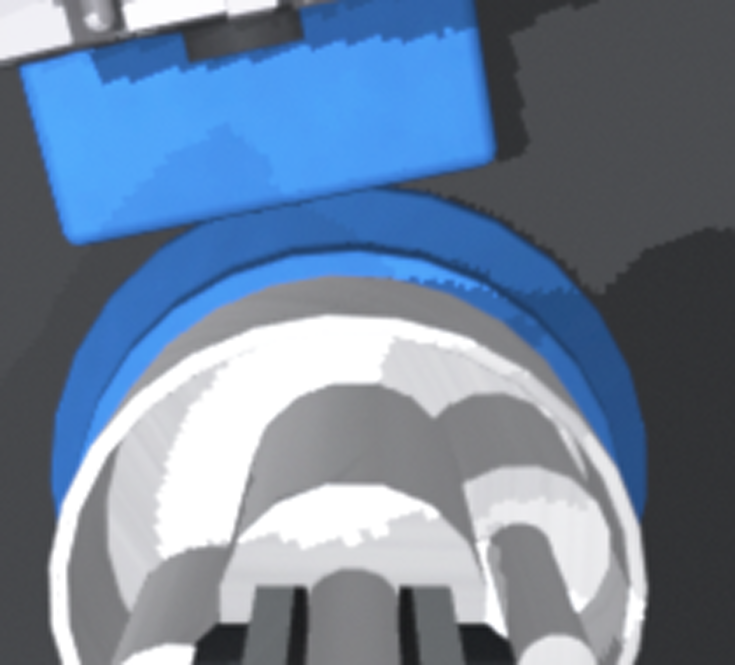

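```bash
python3 - <<'E'
from h import *
from scipy.optimize import least_squares
f=np.load("w5.npy",allow_pickle=True).item()
pts=np.array([(49,560),(68,490),(130,404),(200,352),(265,325),(335,315),(410,319),(480,341),(545,378),(597,430),(630,495),(646,570)],float)
uv=(pts+.5)/3.5-.5+np.array([220,80])
for z in (.085,.09,.095):
    q=np.array([onz(f,*p,z)[:2] for p in uv])
    s=least_squares(lambda c:np.linalg.norm(q-c[:2],axis=1)-.069,[.527,.042]); s2=least_squares(lambda c:np.linalg.norm(q-c[:2],axis=1)-c[2],[.527,.042,.069])
    print(z,s.x,np.std(s.fun),s2.x,np.std(s2.fun))
o=[readout.get_obs()["tcp_pos"] for _ in range(3)]; print(o)
E
```

```text
0.085 [0.52708816 0.04150544] 0.0005874380331203362 [0.52650685 0.0400551  0.07025806] 0.0003446985857375811
0.09 [0.52730466 0.04221536] 0.00034231564067677286 [0.52737325 0.04238687 0.06885176] 0.00033779902955458915
0.095 [0.52751959 0.0429143 ] 0.0006625983005271054 [0.52823965 0.04471864 0.06744546] 0.0003308994733710581
[array([0.5429808 , 0.08406215, 0.1930698 ]), array([0.5429808 , 0.08406215, 0.1930698 ]), array([0.5429808 , 0.08406215, 0.1930698 ])]
```

```bash
python3 -m handwheel '0 1.5 10 0 0 0 5;0 1.5 30 0 0 0 5;0 1.5 50 0 0 0 5;0 1.5 65 0 0 0 5;0 1.5 72 0 0 0 5;0 1.5 72 0 0 0 5' ; python3 - <<'E'
from h import *
st()
E
```

```text
clock: 7.6
tcp_pos: [0.5412, 0.0827, 0.1192]
orientation: [3.094, -0.546, -0.0]
contact_force: [0.4, 0.8, -1.6]
grip_width: 0.012
t 7.6 tcp [0.5412 0.0827 0.1192] yaw -20.0 tilt [-0. -0.] F [ 0.4  0.8 -1.6] w 12.0 j [ 0.19  0.47 -0.58  1.93  0.34  0.84 -0.92]
```

```bash
python3 -m handwheel '0 0 1 0 0 0 5;0 0 2 0 0 0 5;0 0 2 0 0 0 5' ; python3 -m handwheel '0 0 1 0 0 0 5;0 0 1 0 0 0 5'
```

```text
clock: 7.98
tcp_pos: [0.5413, 0.0826, 0.1175]
orientation: [-3.094, 0.547, -0.001]
contact_force: [0.3, -1.0, -2.5]
grip_width: 0.0121
clock: 8.22
tcp_pos: [0.5415, 0.0827, 0.1167]
orientation: [-3.094, 0.547, -0.001]
contact_force: [-0.8, 1.0, 2.0]
grip_width: 0.012
```

```bash
python3 -m handwheel '0 0 1 0 0 0 5;0 0 1 0 0 0 5'
```

```text
clock: 8.48
tcp_pos: [0.5418, 0.0829, 0.1167]
orientation: [3.093, -0.547, 0.002]
contact_force: [-3.5, -0.6, 11.0]
grip_width: 0.0119
```

```bash
python3 -m handwheel '0 0 -1 0 0 0 16;0 0 -1 0 0 0 24;0 0 -1 0 0 0 28;0 0 -1 0 0 0 28;0 0 -40 0 0 0 28;0 0 -90 0 0 0 28;0 0 -120 0 0 0 40;0 0 -120 0 0 0 46' ; python3 - <<'E'
from h import *
st(); f=grab_frame("wrist"); crop(f,220,80,430,300,2.6,"w6.png"); np.save("w6.npy",f,allow_pickle=True); plan(0.571,-0.2895,0.14,40)
E
```

```text
clock: 9.48
tcp_pos: [0.5427, 0.0832, 0.2378]
orientation: [-3.092, 0.547, -0.008]
contact_force: [0.3, 0.3, -0.8]
grip_width: 0.046
t 9.47 tcp [0.5427 0.0832 0.2378] yaw -20.1 tilt [0.005 0.001] F [ 0.3  0.3 -0.8] w 46.0 j [ 0.26  0.33 -0.64  1.82  0.22  1.06 -0.82]
yaw 40 shift [155.  339.6  96.1] turn [  0.   -0.1 -60.1]
yaw 220 shift [155.  339.6  96.1] turn [-1.000e-01 -0.000e+00  1.199e+02]
```

View pics/w6.png

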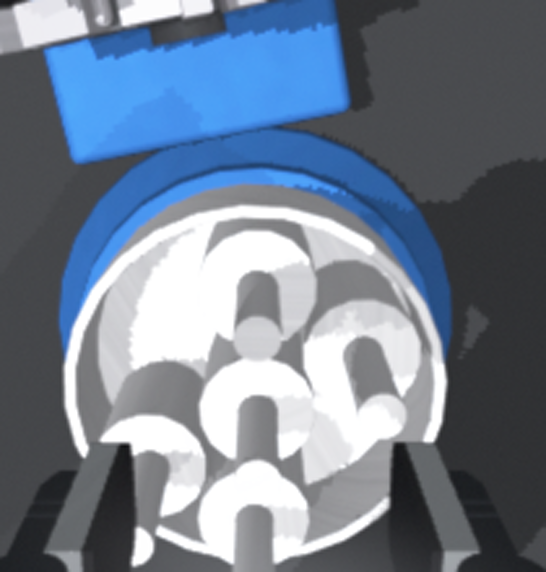

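The first pin stands upright at 240° (its shank top is at crop (258,338)). Pin 2 is next.

```bash
python3 -m handwheel '155 340 10 0 0 -60 46;155 340 10 0 0 -60 46;155 340 10 0 0 -60 46;155 340 10 0 0 -60 46;155 340 10 0 0 -60 46;155 340 10 0 0 -60 46;155 340 95 0 0 -60 46;155 340 95 0 0 -60 46;155 340 95 0 0 -60 46;155 340 95 0 0 -60 46'; python3 - <<'E'
from h import *
st(); f=grab_frame("wrist"); cv2.imwrite("pics/w7.png",f["pixels"][:,:,::-1]);np.save("w7.npy",f,allow_pickle=True); print(proj(f,[0.571,-0.2895,.11])); plan(0.571,-0.2895,0.072,40)
E
```

```text
clock: 10.78
tcp_pos: [0.5718, -0.2884, 0.1421]
orientation: [2.95, 1.076, 0.003]
contact_force: [-0.0, -0.1, 0.2]
grip_width: 0.046
t 10.78 tcp [ 0.5718 -0.2884  0.1421] yaw 40.1 tilt [ 0.002 -0.   ] F [-0.  -0.1  0.2] w 46.0 j [ 0.83  0.6  -0.65  1.69  0.42  1.    0.73]
[316.32242755 237.39561318]
yaw 40 shift [-1.4 -0.2 70.5] turn [ 0.2 -0.1  0.1]
yaw 220 shift [-1.4 -0.2 70.5] turn [   0.2    0.2 -179.9]
```

View pics/w7.png

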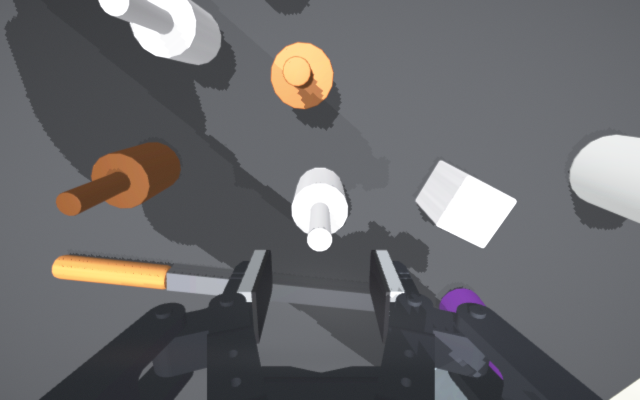

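The shank top is at (320,238), which is centred.

```bash
python3 -m handwheel '0 0 40 0 0 0 46;0 0 70 0 0 0 46;0 0 70 0 0 0 46;0 0 70 0 0 0 5;0 0 70 0 0 0 5;0 0 70 0 0 0 5;0 0 70 0 0 0 5;0 0 70 0 0 0 5' 50; python3 -m handwheel '0 0 -60 0 0 0 5;0 0 -120 0 0 0 5;0 0 -176 0 0 0 5;0 0 -176 0 0 0 5;0 0 -176 0 0 0 5'; python3 - <<'E'
from h import *
st(); f=grab_frame("wrist"); crop(f,220,150,420,350,2,"w8.png"); plan(0.5002,0.075,0.248,40)
E
```

```text
clock: 11.82
tcp_pos: [0.572, -0.2901, 0.0726]
orientation: [2.95, 1.073, 0.005]
contact_force: [0.0, 0.4, 6.9]
grip_width: 0.012
clock: 12.45
tcp_pos: [0.5694, -0.2899, 0.2457]
orientation: [-2.952, -1.073, 0.002]
contact_force: [-0.1, -0.0, -4.0]
grip_width: 0.012
t 12.45 tcp [ 0.5694 -0.2899  0.2457] yaw 39.9 tilt [-0.001 -0.   ] F [-0.1 -0.  -4. ] w 12.0 j [ 0.87  0.5  -0.7   1.59  0.34  1.18  0.8 ]
yaw 40 shift [ 181.5 -323.9   -2.8] turn [-0.1  0.1 -0. ]
yaw 220 shift [ 181.5 -323.9   -2.8] turn [  0.2   0.2 180. ]
```

View pics/w8.png

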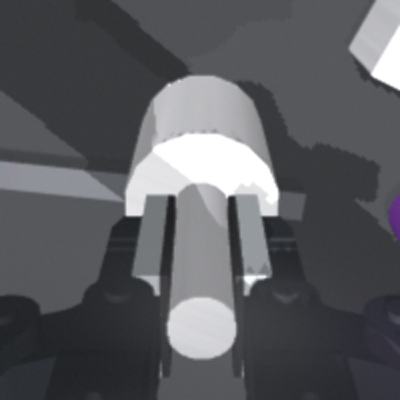

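```bash
python3 -m handwheel '181 -324 -8 0 0 0 5;181 -324 -8 0 0 0 5;181 -324 -8 0 0 0 5;181 -324 -8 0 0 0 5;181 -324 -8 0 0 0 5;181 -324 -8 0 0 0 5;181 -324 -8 0 0 0 5;181 -324 -8 0 0 0 5;181 -324 50 0 0 0 5;181 -324 50 0 0 0 5;181 -324 50 0 0 0 5' ; python3 - <<'E'
from h import *
st(); f=grab_frame("wrist"); crop(f,200,80,440,300,2.6,"w9.png"); np.save("w9.npy",f,allow_pickle=True);  plan(0.5002,0.075,0.117,40)
st();plan(0.5002,0.075,0.117,40)
E
```

```text
clock: 13.88
tcp_pos: [0.5016, 0.074, 0.197]
orientation: [-2.953, -1.071, -0.0]
contact_force: [-0.0, -0.0, -2.8]
grip_width: 0.0121
t 13.88 tcp [0.5016 0.074  0.197 ] yaw 39.9 tilt [0. 0.] F [-0.  -0.  -2.8] w 12.1 j [ 0.44  0.36 -0.85  1.94  0.32  0.98  0.13]
yaw 40 shift [-1.3 -1.8 80.7] turn [ 0.  -0.1 -0.1]
yaw 220 shift [-1.3 -1.8 80.7] turn [-2.000e-01 -1.000e-01  1.799e+02]
t 13.93 tcp [0.5022 0.0744 0.1977] yaw 39.9 tilt [0.002 0.001] F [ 0.   0.6 -1.8] w 12.1 j [ 0.44  0.35 -0.85  1.94  0.32  0.98  0.13]
yaw 40 shift [-1.3 -1.8 80.7] turn [ 0.  -0.1 -0.1]
yaw 220 shift [-1.3 -1.8 80.7] turn [-2.000e-01 -1.000e-01  1.799e+02]
```

View pics/w9.png

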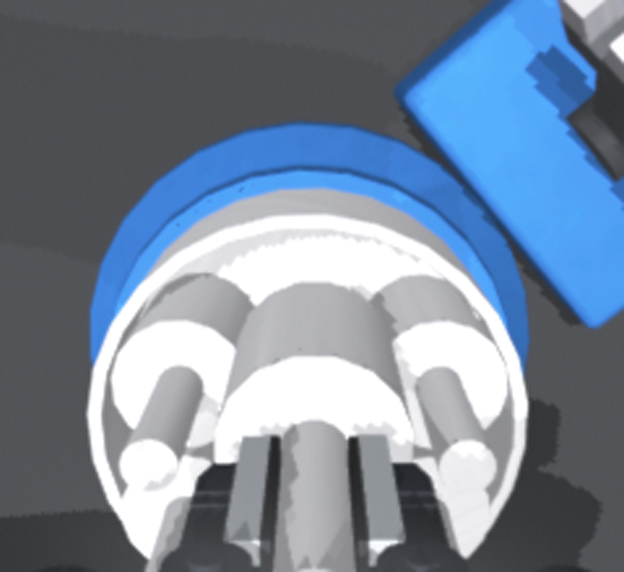

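```bash
python3 -m handwheel '-1 -1.5 10 0 0 0 5;-1 -1.5 30 0 0 0 5;-1 -1.5 50 0 0 0 5;-1 -1.5 68 0 0 0 5;-1 -1.5 76 0 0 0 5;-1 -1.5 76 0 0 0 5'; python3 -m handwheel '0 0 1 0 0 0 5;0 0 2 0 0 0 5;0 0 2 0 0 0 5' ; python3 -m handwheel '0 0 1 0 0 0 5;0 0 1 0 0 0 5'
```

```text
clock: 14.68
tcp_pos: [0.4989, 0.0753, 0.1196]
orientation: [-2.952, -1.074, 0.002]
contact_force: [-0.8, 0.5, -2.1]
grip_width: 0.0122
clock: 15.05
tcp_pos: [0.4994, 0.0752, 0.1186]
orientation: [2.952, 1.073, 0.001]
contact_force: [0.3, -0.4, -2.7]
grip_width: 0.0126
clock: 15.3
tcp_pos: [0.4995, 0.0753, 0.1176]
orientation: [2.952, 1.073, 0.001]
contact_force: [-0.6, -0.2, 1.0]
grip_width: 0.0118
```

```bash
python3 -m handwheel '0 0 1 0 0 0 5;0 0 1 0 0 0 5'
```

```text
clock: 15.55
tcp_pos: [0.4998, 0.0754, 0.1176]
orientation: [2.952, 1.073, 0.001]
contact_force: [-2.8, -1.0, 10.9]
grip_width: 0.0119
```

Force has risen to 11 N, so the foot is on the floor. Releasing and going for pin 3.

```bash
python3 -m handwheel '0 0 -1 0 0 0 16;0 0 -1 0 0 0 22;0 0 -1 0 0 0 25;0 0 -1 0 0 0 25;0 0 -40 0 0 0 25;0 0 -90 0 0 0 25;0 0 -120 0 0 0 40;0 0 -120 0 0 0 46' ; python3 - <<'E'
from h import *
st(); f=grab_frame("wrist"); crop(f,200,80,440,300,2.6,"w10.png");plan(0.4225,-0.258,0.14,40);plan(0.4225,-0.258,0.14,-20)
E
```

```text
clock: 16.55
tcp_pos: [0.5007, 0.0757, 0.2386]
orientation: [2.951, 1.072, 0.007]
contact_force: [0.2, 0.6, -0.3]
grip_width: 0.046
t 16.55 tcp [0.5007 0.0757 0.2386] yaw 39.9 tilt [0.005 0.   ] F [ 0.2  0.6 -0.3] w 46.0 j [ 0.47  0.3  -0.88  1.9   0.27  1.05  0.18]
yaw 40 shift [-273.2  205.8   96.9] turn [ 0.1 -0.1 -0.1]
yaw 220 shift [-273.2  205.8   96.9] turn [-1.000e-01 -1.000e-01  1.799e+02]
yaw -20 shift [-273.2  205.8   96.9] turn [ 0.  -0.1 59.9]
yaw 160 shift [-273.2  205.8   96.9] turn [ 1.000e-01  0.000e+00 -1.201e+02]
```

View pics/w10.png

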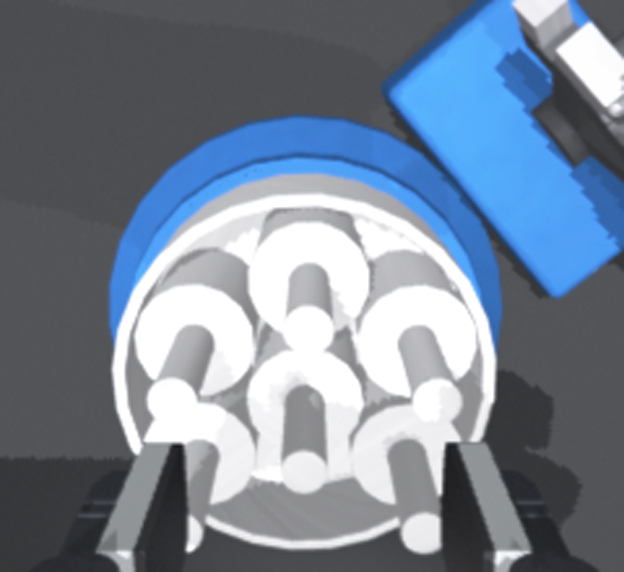

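Six pins now stand in the pattern. Pin 3 next.

```bash
python3 -m handwheel '-273 206 10 0 0 0 46;-273 206 10 0 0 0 46;-273 206 10 0 0 0 46;-273 206 10 0 0 0 46;-273 206 10 0 0 0 46;-273 206 10 0 0 0 46;-273 206 95 0 0 0 46;-273 206 95 0 0 0 46;-273 206 95 0 0 0 46;-273 206 95 0 0 0 46'; python3 - <<'E'
from h import *
st(); f=grab_frame("wrist"); cv2.imwrite("pics/w11.png",f["pixels"][:,:,::-1]); print(proj(f,[0.4225,-0.258,.11])); plan(0.4225,-0.258,0.072,40)
E
```

```text
clock: 17.85
tcp_pos: [0.4227, -0.2579, 0.1417]
orientation: [2.952, 1.074, 0.001]
contact_force: [0.5, 1.1, 0.5]
grip_width: 0.0462
t 17.85 tcp [ 0.4227 -0.2579  0.1417] yaw 40.0 tilt [0. 0.] F [0.5 1.1 0.5] w 46.2 j [ 0.99  0.38 -0.68  2.03  0.32  0.84  0.83]
[318.30544801 237.24884065]
yaw 40 shift [-0.4 -0.5 70.2] turn [ 0.1 -0.  -0. ]
yaw 220 shift [-0.4 -0.5 70.2] turn [-0.0e+00 -1.0e-01  1.8e+02]
```

View pics/w11.png

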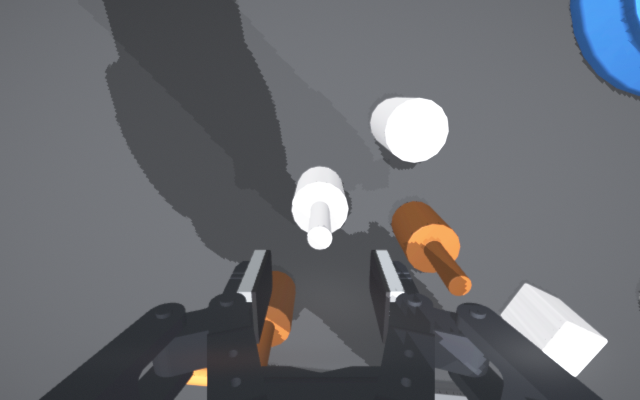

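```bash
python3 -m handwheel '0 0 40 0 0 0 46;0 0 69 0 0 0 46;0 0 69 0 0 0 46;0 0 69 0 0 0 5;0 0 69 0 0 0 5;0 0 69 0 0 0 5;0 0 69 0 0 0 5;0 0 69 0 0 0 5' 50; python3 -m handwheel '0 0 -60 0 0 0 5;0 0 -120 0 0 0 5;0 0 -176 0 0 0 5;0 0 -176 0 0 0 5;0 0 -176 0 0 0 5'; python3 - <<'E'
from h import *
st(); f=grab_frame("wrist"); crop(f,220,150,420,350,2,"w12.png"); plan(0.5544,0.0096,0.248,40)
E
```

```text
clock: 18.9
tcp_pos: [0.4234, -0.2588, 0.0739]
orientation: [2.95, 1.072, 0.002]
contact_force: [-0.5, -0.5, 8.1]
grip_width: 0.012
clock: 19.52
tcp_pos: [0.4214, -0.258, 0.2478]
orientation: [-2.953, -1.073, 0.002]
contact_force: [-0.3, -0.8, -1.8]
grip_width: 0.0122
t 19.52 tcp [ 0.4214 -0.258   0.2478] yaw 39.9 tilt [-0.001 -0.   ] F [-0.3 -0.8 -1.8] w 12.2 j [ 1.07  0.24 -0.75  1.92  0.19  1.05  0.95]
yaw 40 shift [ 273.9 -119.3   -1. ] turn [-0.1  0.1 -0.1]
yaw 220 shift [ 273.9 -119.3   -1. ] turn [1.000e-01 2.000e-01 1.799e+02]
```

View pics/w12.png

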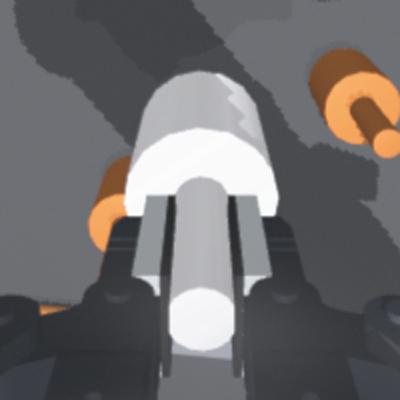

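```bash
python3 -m handwheel '274 -119 -6 0 0 0 5;274 -119 -6 0 0 0 5;274 -119 -6 0 0 0 5;274 -119 -6 0 0 0 5;274 -119 -6 0 0 0 5;274 -119 -6 0 0 0 5;274 -119 -6 0 0 0 5;274 -119 -6 0 0 0 5' ; python3 - <<'E'
from h import *
st(); f=grab_frame("wrist"); crop(f,200,80,440,300,2.6,"w13.png"); np.save("w13.npy",f,allow_pickle=True);  
fs=grab_frame("scene"); crop(fs,300,140,420,280,4,"s13.png"); st();plan(0.5544,0.0096,0.117,40)
E
```

```text
clock: 20.58
tcp_pos: [0.5551, 0.0074, 0.2533]
orientation: [2.954, 1.07, -0.003]
contact_force: [0.1, -0.1, -1.2]
grip_width: 0.0122
t 20.57 tcp [0.5551 0.0074 0.2533] yaw 39.8 tilt [-0.002 -0.001] F [ 0.1 -0.1 -1.2] w 12.2 j [ 0.54  0.38 -0.84  1.78  0.31  1.13  0.3 ]
t 20.68 tcp [0.5554 0.0077 0.2539] yaw 39.8 tilt [-0.001 -0.001] F [-0.4  0.  -2.2] w 12.1 j [ 0.54  0.37 -0.84  1.78  0.31  1.13  0.3 ]
yaw 40 shift [  0.6  -2.2 136.9] turn [-0.   0.1 -0.2]
yaw 220 shift [  0.6  -2.2 136.9] turn [1.000e-01 0.000e+00 1.798e+02]
```

View pics/w13.png

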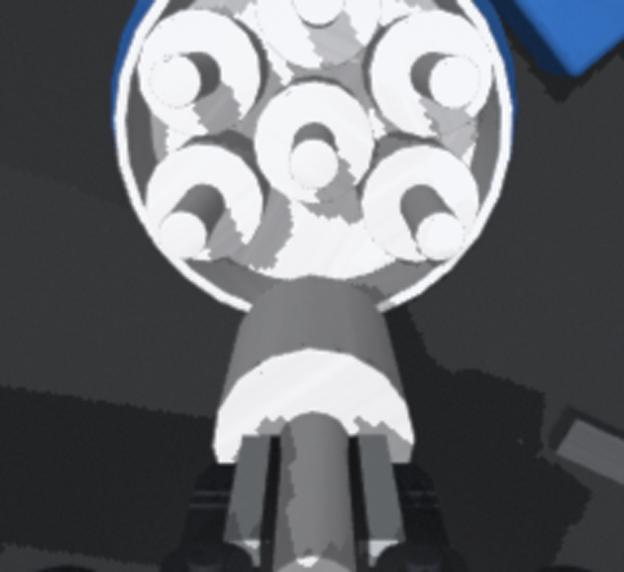

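View pics/s13.png

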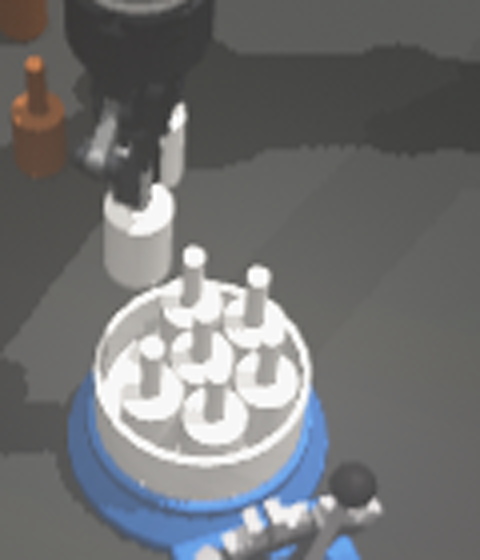

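```bash
python3 - <<'E'
from h import *
f=np.load("w13.npy",allow_pickle=True).item()
P={}
for n,p in {"f":(184,233),"g":(440,235),"d":(314,163),"e":(177,82),"h":(455,81)}.items():
    P[n]=onz(f,(p[0]+.5)/2.6-.5+200,(p[1]+.5)/2.6-.5+80,.155)[:2]; print(n,P[n])
print("f+g-d",P["f"]+P["g"]-P["d"], "fg",np.linalg.norm(P["f"]-P["g"]), np.linalg.norm(P["f"]-P["d"]),np.linalg.norm(P["g"]-P["d"]))
pts=np.array([(115,90),(118,140),(130,185),(152,235),(185,275),(240,311),(395,308),(440,275),(478,230),(500,180),(512,130),(515,90)],float)
uv=(pts+.5)/2.6-.5+np.array([200,80]); q=np.array([onz(f,*p,.09)[:2] for p in uv])
from scipy.optimize import least_squares
s=least_squares(lambda c:np.linalg.norm(q-c[:2],axis=1)-.069,[.527,.042]); print("rim",s.x,np.std(s.fun))
E
```

```text
f [0.51180267 0.00348342]
g [0.56756473 0.0492573 ]
d [0.52737119 0.04200537]
e [0.48542912 0.03507583]
h [0.54235776 0.08288741]
f+g-d [0.55199621 0.01073536] fg 0.07214329884194087 0.04154899806270991 0.04084251583881351
rim [0.52619159 0.04334246] 0.0009853723005444522
```

Using rays onto z = 0.155, target (0.554, 0.0097) is 43.0, 41.8 and 42.2 mm from f, g and d, so it clears all three. Lowering.

```bash
python3 -m handwheel '0.5 -2 50 0 0 0 5;0.5 -2 60 0 0 0 5;0.5 -2 60 0 0 0 5;0.5 -2 60 0 0 0 5' ; python3 - <<'E'
from h import *
for i in range(3):
    f=grab_frame("wrist"); st()
crop(f,200,40,440,300,2.3,"w14.png"); plan(0.554,0.0097,0.117,40)
E
```

```text
clock: 21.18
tcp_pos: [0.556, 0.0111, 0.1959]
orientation: [2.952, 1.073, 0.004]
contact_force: [-0.1, -1.1, -1.5]
grip_width: 0.0125
t 21.23 tcp [0.556  0.0111 0.1959] yaw 39.9 tilt [0.003 0.   ] F [ 0.8  0.3 -1.6] w 12.1 j [ 0.51  0.44 -0.82  1.84  0.37  1.02  0.24]
t 21.27 tcp [0.5559 0.0111 0.1958] yaw 39.9 tilt [ 0.002 -0.   ] F [-0.1  0.1 -1.2] w 12.1 j [ 0.51  0.44 -0.82  1.84  0.37  1.02  0.24]
t 21.32 tcp [0.5557 0.0111 0.1955] yaw 39.9 tilt [ 0.002 -0.   ] F [ 0.4 -0.1 -2.2] w 12.0 j [ 0.51  0.44 -0.82  1.84  0.37  1.02  0.24]
yaw 40 shift [-2.3 -0.1 78.5] turn [ 0.1 -0.1 -0.1]
yaw 220 shift [-2.3 -0.1 78.5] turn [-1.000e-01 -1.000e-01  1.799e+02]
```

View pics/w14.png

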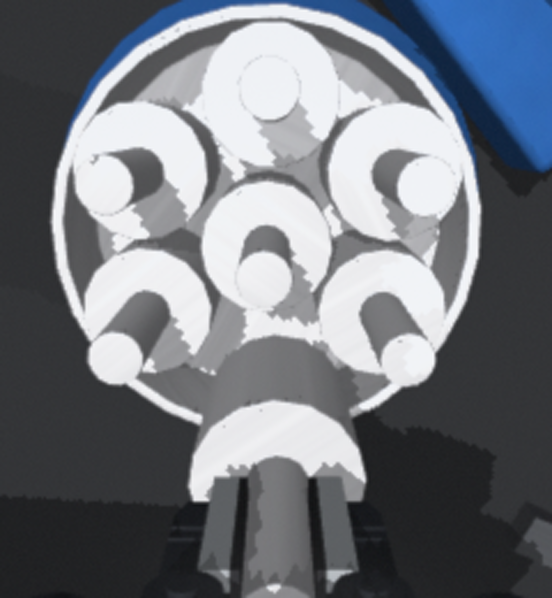

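```bash
python3 -m handwheel '-2.5 0 5 0 0 0 5;-2.5 0 15 0 0 0 5;-2.5 0 15 0 0 0 5'; python3 - <<'E'
from h import *
for i in range(3):
    f=grab_frame("wrist"); st()
crop(f,200,40,440,300,2.3,"w15.png"); plan(0.554,0.0097,0.117,40)
E
```

```text
clock: 21.7
tcp_pos: [0.5522, 0.0091, 0.1781]
orientation: [-2.952, -1.073, 0.003]
contact_force: [0.2, -0.1, -1.1]
grip_width: 0.0124
t 21.75 tcp [0.5526 0.0094 0.1786] yaw 40.0 tilt [-0.001  0.   ] F [ 0.1 -0.2 -1.5] w 12.0 j [ 0.5   0.45 -0.81  1.86  0.39  0.99  0.23]
t 21.8 tcp [0.5529 0.0095 0.179 ] yaw 40.0 tilt [-0.001  0.   ] F [-0.4 -0.1 -1.6] w 12.1 j [ 0.5   0.45 -0.81  1.86  0.39  0.99  0.23]
t 21.85 tcp [0.5531 0.0096 0.1793] yaw 40.0 tilt [-0.  0.] F [ 0.6 -0.1 -1.9] w 12.0 j [ 0.5   0.45 -0.81  1.86  0.39  0.99  0.23]
yaw 40 shift [ 0.8  0.5 62.3] turn [-0. -0. -0.]
yaw 220 shift [ 0.8  0.5 62.3] turn [ -0.   0. 180.]
```

View pics/w15.png

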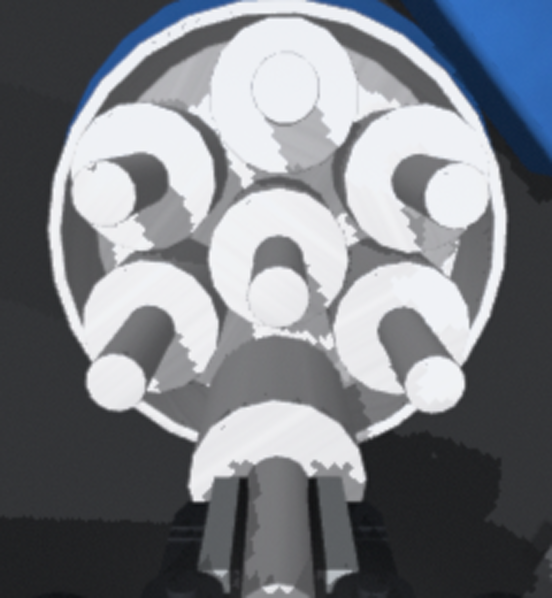

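```bash
python3 -m handwheel '0.3 0.3 15 0 0 0 5;0.3 0.3 25 0 0 0 5;0.3 0.3 35 0 0 0 5;0.3 0.3 45 0 0 0 5;0.3 0.3 55 0 0 0 5;0.3 0.3 58 0 0 0 5;0.3 0.3 58 0 0 0 5'; python3 -m handwheel '0 0 1 0 0 0 5;0 0 2 0 0 0 5;0 0 2 0 0 0 5' ; python3 -m handwheel '0 0 1 0 0 0 5;0 0 1 0 0 0 5'
```

```text
clock: 22.72
tcp_pos: [0.5535, 0.0094, 0.1212]
orientation: [-2.952, -1.073, 0.0]
contact_force: [-0.6, -1.2, -1.9]
grip_width: 0.0119
clock: 23.1
tcp_pos: [0.5535, 0.0094, 0.1194]
orientation: [2.952, 1.073, 0.0]
contact_force: [0.2, 0.2, -1.7]
grip_width: 0.0119
clock: 23.35
tcp_pos: [0.5538, 0.0094, 0.119]
orientation: [2.952, 1.073, 0.001]
contact_force: [-2.1, -0.6, 4.4]
grip_width: 0.0126
```

```bash
python3 -m handwheel '0 0 0 0 0 0 16;0 0 0 0 0 0 22;0 0 0 0 0 0 25;0 0 0 0 0 0 25;0 0 -40 0 0 0 25;0 0 -90 0 0 0 25;0 0 -140 0 0 0 25;0 0 -140 0 0 0 25' ; python3 - <<'E'
from h import *
st(); f=grab_frame("wrist"); crop(f,200,40,440,300,2.3,"w16.png"); np.save("w16.npy",f,allow_pickle=True)
fs=grab_frame("scene"); crop(fs,300,180,420,320,4,"s16.png"); np.save("s16.npy",fs,allow_pickle=True)
E
```

```text
clock: 24.35
tcp_pos: [0.5559, 0.0102, 0.2624]
orientation: [2.95, 1.072, 0.011]
contact_force: [-0.1, -0.8, -1.4]
grip_width: 0.0246
t 24.35 tcp [0.5559 0.0102 0.2624] yaw 40.0 tilt [ 0.008 -0.   ] F [-0.1 -0.8 -1.4] w 24.6 j [ 0.55  0.36 -0.85  1.77  0.3   1.14  0.3 ]
```

View pics/w16.png

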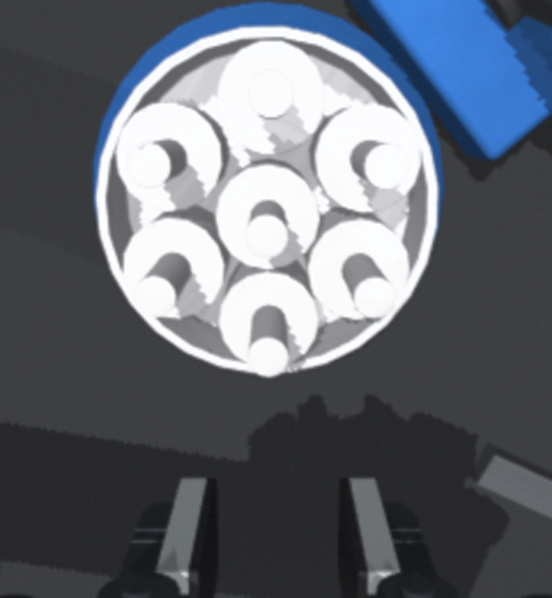

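View pics/s16.png

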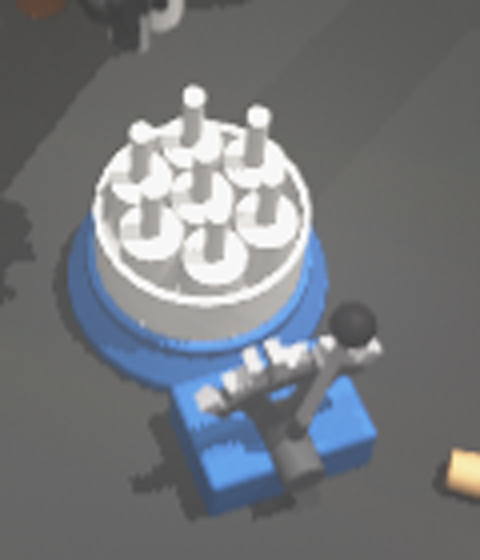

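All seven pins are standing. Now I'll locate the lever ball.

```bash
python3 - <<'E'
from h import *
from scipy.optimize import least_squares
fw=np.load("w1.npy",allow_pickle=True).item(); fs=np.load("s16.npy",allow_pickle=True).item(); ft=grab_frame("top")
def ball(f,x0,y0,x1,y1,th):
    p=f["pixels"][y0:y1,x0:x1].max(2); m=(p<th).astype(np.uint8)
    cs=cv2.findContours(m,cv2.RETR_EXTERNAL,cv2.CHAIN_APPROX_NONE)[0]; c=max(cs,key=cv2.contourArea); return cv2.minEnclosingCircle(c)[0]+np.array([x0,y0]),cv2.minEnclosingCircle(c)[1]
print(ball(fw,300,15,345,62,60),ball(ft,217,200,234,218,60))
bw=((272+.5)/5-.5+270,(159+.5)/5-.5+10); bs=((353+.5)/4-.5+300,(324+.5)/4-.5+180); bt=((91+.5)/6-.5+210,(306+.5)/6-.5+160)
print(bw,bs,bt); print(tri(fw,bw,fs,bs),tri(fs,bs,ft,bt),tri(fw,bw,ft,bt))
C=np.array([.5272,.0423])
def B(p):
    ph,q=p; th=q-.525; yd=np.array([np.cos(ph),np.sin(ph)]); xd=np.array([yd[1],-yd[0]])
    return np.r_[C+.15*yd+.135*np.sin(th)*xd,.045+.135*np.cos(th)]
def res(p): return np.r_[proj(fw,B(p))-bw,proj(fs,B(p))-bs,proj(ft,B(p))-bt]
s=least_squares(res,[1.4,.2]); print("phi",np.degrees(s.x[0]),"q",s.x[1],"res",s.fun,"ball",B(s.x),"notch",B([s.x[0],.7]))
yd=np.array([np.cos(s.x[0]),np.sin(s.x[0])]); print("pivot",C+.15*yd)
# directions of blue block front edge in wrist w1l at z=~? 
for z in (.02,.045,.148):
    a=onz(fw,(125+.5)/5-.5+270,(490+.5)/5-.5+10,z);b=onz(fw,(548+.5)/5-.5+270,(560+.5)/5-.5+10,z); print(z,np.degrees(np.arctan2(*(b-a)[:2][::-1])))
E
```

```text
(array([324.05524826,  41.39226532]), 16.886526107788086) (array([224.78571415, 210.64285755]), 5.414555072784424)
(324.0, 41.4) (387.875, 260.625) (224.75, 210.58333333333334)
(array([0.52343026, 0.19455981, 0.18096915]), np.float64(0.0002904629811850085)) (array([0.52225908, 0.19389049, 0.17881726]), np.float64(0.00045219488180115857)) (array([0.52331051, 0.1978926 , 0.15766341]), np.float64(0.0010337916531413893))
phi 81.25259894230825 q 0.32362660910942814 res [-0.32232372  0.43308695 -0.18399877  0.82479758 -0.11461586 -0.46707943] ball [0.52332381 0.19466169 0.17727203] notch [0.57324299 0.18698072 0.17793808]
pivot [0.55001178 0.19055526]
0.02 -9.220316059933431
0.045 -9.220316059933428
0.148 -9.22031605993344
```

```bash
python3 - <<'E'
from h import *
st(); plan(.5233,.1947,.26,81)
E
```

```text
t 24.5 tcp [0.5529 0.009  0.2574] yaw 39.9 tilt [-0.001 -0.   ] F [-1.   0.6 -0.2] w 25.3 j [ 0.55  0.37 -0.85  1.78  0.3   1.14  0.3 ]
yaw 81 shift [  96.5 -161.3   -2.7] turn [ -0.1   0.1 -41.1]
yaw 261 shift [  96.5 -161.3   -2.7] turn [1.000e-01 1.000e-01 1.389e+02]
```

```bash
python3 -m handwheel '96 -161 0 0 0 -41 46;96 -161 0 0 0 -41 46;96 -161 0 0 0 -41 46;96 -161 0 0 0 -41 46;96 -161 0 0 0 -41 46;96 -161 0 0 0 -41 46;96 -161 0 0 0 -41 46' 30; python3 - <<'E'
from h import *
st(); f=grab_frame("wrist"); cv2.imwrite("pics/w17.png",f["pixels"][:,:,::-1]); np.save("w17.npy",f,allow_pickle=True); print(proj(f,[.5233,.1947,.177]),proj(f,[.5732,.187,.178])); st(); plan(.5233,.1947,.162,81)
E
```

```text
clock: 25.38
tcp_pos: [0.5239, 0.1933, 0.2579]
orientation: [2.393, 2.035, -0.001]
contact_force: [-0.4, 0.1, 0.3]
grip_width: 0.0458
t 25.38 tcp [0.5239 0.1933 0.2579] yaw 80.8 tilt [-0.    -0.001] F [-0.4  0.1  0.3] w 45.8 j [ 0.33  0.44 -1.04  1.76  0.41  1.18  0.58]
[321.57801134 207.01931471] [322.08200426 271.5061324 ]
t 25.43 tcp [0.5239 0.1935 0.2581] yaw 80.8 tilt [-0. -0.] F [ 0.3  0.2 -1. ] w 45.7 j [ 0.33  0.44 -1.04  1.76  0.41  1.18  0.58]
yaw 81 shift [ 1.1 -0.8 96.1] turn [-0.   0.  -0.2]
yaw 261 shift [ 1.1 -0.8 96.1] turn [  0.    0.  179.8]
```

View pics/w17.png

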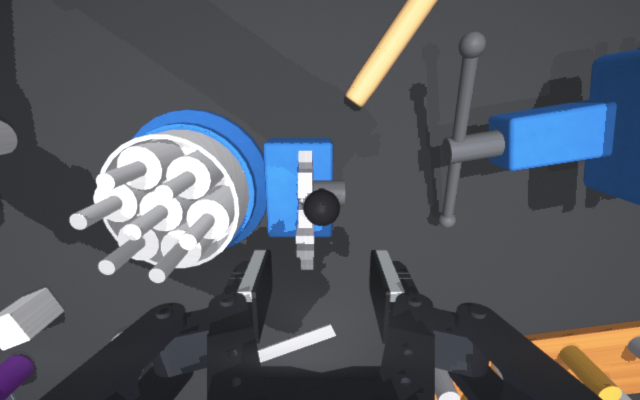

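```bash
python3 - <<'E'
from h import *
f=np.load("w17.npy",allow_pickle=True).item(); crop(f,260,130,360,290,4,"w17c.png")
c=np.array([.55,.1906]);xd=np.array([np.cos(np.radians(-8.75)),np.sin(np.radians(-8.75))]);yd=np.array([-xd[1],xd[0]])
for q in (0,.35,.7,1.05):
    t=q-.525; P=np.r_[c-.014*yd+.098*np.sin(t)*xd,.045+.098*np.cos(t)]; print(q,(proj(f,P)-[260,130])*4+1.5)
E
```

```text
0 [177.80276873 133.81451716]
0.35 [178.84808245 300.50594513]
0.7 [182.61614958 453.87342518]
1.05 [188.00788283 561.31115577]
```

View pics/w17c.png

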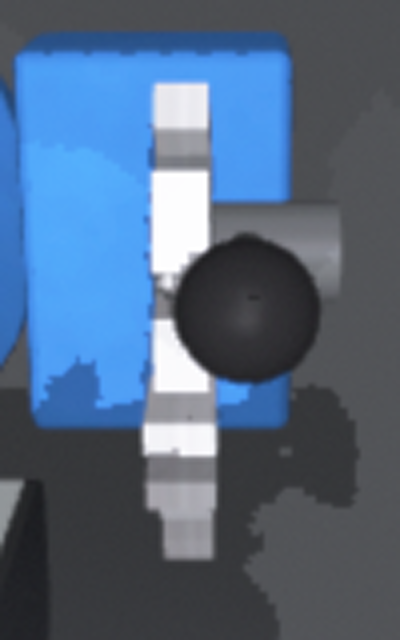

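The ball is at (321.5,207.5), matching the prediction of (321.6,207.0). The lugs with the marked notch between them are at crop y of about 465, toward +x. Descending to pinch.

```bash
python3 -m handwheel '1 -0.5 50 0 0 0 46;1 -0.5 95 0 0 0 46;1 -0.5 95 0 0 0 46;1 -0.5 95 0 0 0 46'; python3 - <<'E'
from h import *
f=grab_frame("wrist");st(); plan(.5233,.1947,.162,81); cv2.imwrite("pics/w18.png",f["pixels"][:,:,::-1])
E
```

```text
clock: 25.92
tcp_pos: [0.5242, 0.1961, 0.165]
orientation: [2.39, 2.039, 0.003]
contact_force: [0.7, 0.1, 0.4]
grip_width: 0.0462
t 25.98 tcp [0.5245 0.1963 0.1655] yaw 80.9 tilt [0.003 0.001] F [-0.6  1.  -0.3] w 46.2 j [ 0.26  0.54 -0.97  1.85  0.52  1.02  0.49]
yaw 81 shift [-1.8 -0.9  3.5] turn [ 0.2 -0.1 -0.1]
yaw 261 shift [-1.8 -0.9  3.5] turn [ -0.2  -0.2 179.9]
```

View pics/w18.png

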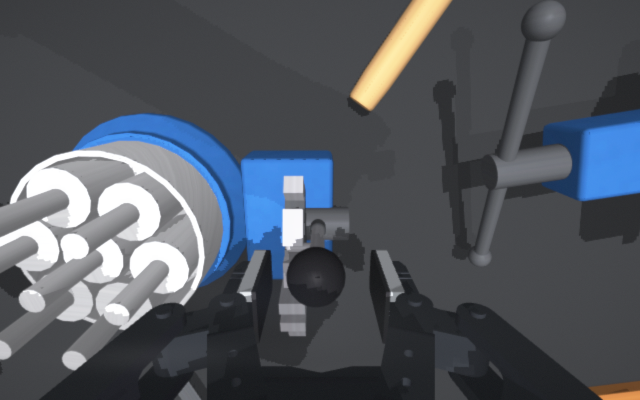

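```bash
python3 -m handwheel '-1.3 -0.5 2 0 0 0 32;-1.3 -0.5 2 0 0 0 24;-1.3 -0.5 2 0 0 0 20;-1.3 -0.5 2 0 0 0 20;-1.3 -0.5 2 0 0 0 20' 25; python3 - <<'E'
from h import *
st(); o=readout.get_obs(); t=o["tcp_pos"]+[.0499,-.0077,0]; plan(*t,81.25)
E
```

```text
clock: 26.6
tcp_pos: [0.5232, 0.194, 0.1626]
orientation: [2.389, 2.038, 0.001]
contact_force: [-1.1, -2.4, 5.6]
grip_width: 0.0243
t 26.6 tcp [0.5232 0.194  0.1626] yaw 80.9 tilt [ 0.002 -0.001] F [-1.1 -2.4  5.6] w 24.3 j [ 0.27  0.54 -0.97  1.86  0.53  1.02  0.49]
yaw 81.25 shift [ 0.3 50.5  0.1] turn [ 0.1  0.  -0.3]
yaw 261.25 shift [ 0.3 50.5  0.1] turn [  0.   -0.2 179.7]
```

```bash
python3 -m handwheel '0 8 -1 0 0 0 20;0 16 -2 0 0 0 20;0 24 -3 0 0 0 20;0 32 -3 0 0 0 20;0 40 -2.5 0 0 0 20;0 46 -1.5 0 0 0 20;0 50 -1 0 0 0 20;0 50 -1 0 0 0 20;0 50 -1 0 0 0 20'; python3 - <<'E'
from h import *
f=grab_frame("wrist");st(); plan(.5732,.187,.162,81); crop(f,220,100,420,340,2.4,"w19.png"); fs=grab_frame("scene"); crop(fs,300,180,420,320,4,"s19.png")
E
```

```text
clock: 27.72
tcp_pos: [0.5729, 0.1861, 0.1624]
orientation: [2.39, 2.038, 0.002]
contact_force: [1.6, -2.4, 4.9]
grip_width: 0.0244
t 27.77 tcp [0.5727 0.1862 0.1625] yaw 80.9 tilt [ 0.001 -0.   ] F [ 1.5 -2.7  3.9] w 24.1 j [ 0.26  0.61 -0.94  1.76  0.55  1.07  0.54]
yaw 81 shift [0.9 0.4 0.5] turn [ 0.1 -0.  -0.1]
yaw 261 shift [0.9 0.4 0.5] turn [-0.000e+00 -1.000e-01  1.799e+02]
```

View pics/w19.png

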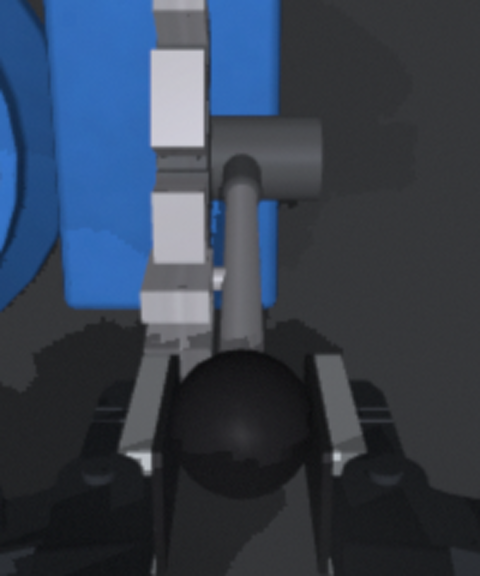

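View pics/s19.png

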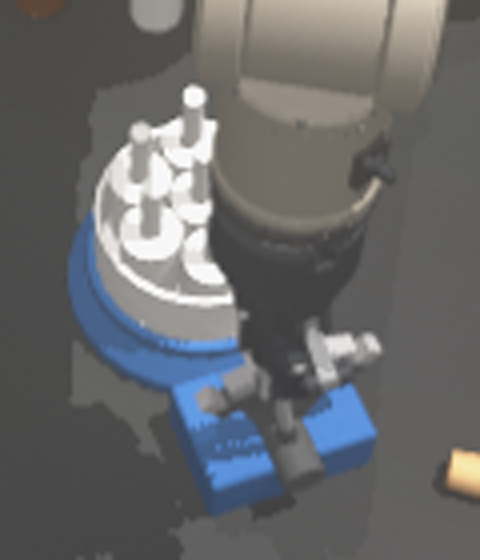

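```bash
python3 -m handwheel '0.5 0.5 0 0 0 0 32;0.5 0.5 0 0 0 0 44;0.5 0.5 0 0 0 0 46;0.5 0.5 0 0 0 0 46;0.5 0.5 -50 0 0 0 46;0.5 -30 -110 0 0 0 46;0.5 -60 -140 0 0 0 46;0.5 -60 -140 0 0 0 46;0.5 -60 -140 0 0 0 46'; python3 - <<'E'
from h import *
f=grab_frame("wrist");st(); crop(f,260,110,400,260,4,"w20.png"); fs=grab_frame("scene"); crop(fs,300,180,420,320,4,"s20.png"); print((proj(f,[.5732,.187,.178])-[260,110])*4+1.5)
E
```

```text
clock: 28.95
tcp_pos: [0.5132, 0.1955, 0.3017]
orientation: [2.39, 2.038, -0.001]
contact_force: [0.0, -1.0, -0.9]
grip_width: 0.0461
t 29.0 tcp [0.5132 0.1953 0.3011] yaw 80.9 tilt [-0.001 -0.001] F [-0.6 -0.1  1.2] w 45.9 j [ 0.36  0.39 -1.07  1.72  0.36  1.25  0.62]
[245.92917145 591.19060124]
```

View pics/w20.png

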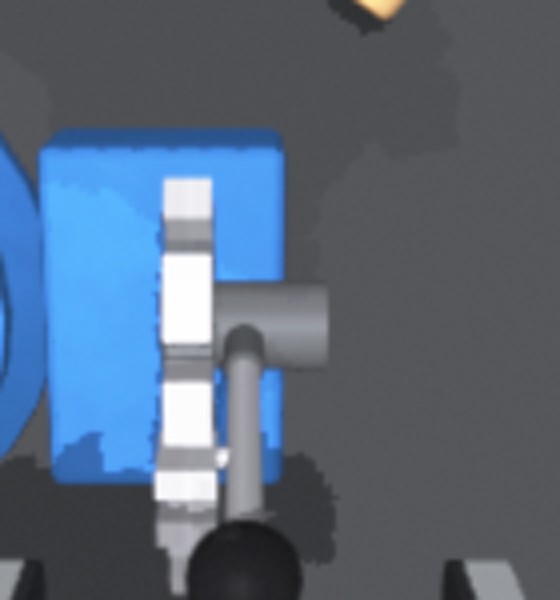

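View pics/s20.png

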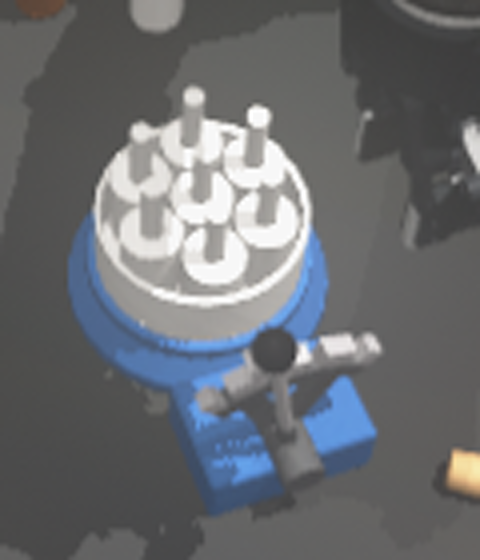

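```bash
python3 -m handwheel '0 60 -20 0 0 0 46;0 60 -20 0 0 0 46;0 60 -20 0 0 0 46'; python3 - <<'E'
from h import *
f=grab_frame("wrist");st(); crop(f,260,100,400,250,4,"w21.png"); np.save("w21.npy",f,allow_pickle=True); print((proj(f,[.5732,.187,.178])-[260,100])*4+1.5)
fs=grab_frame("scene");ft=grab_frame("top"); np.save("s21.npy",fs,allow_pickle=True);np.save("t21.npy",ft,allow_pickle=True); crop(ft,210,160,330,260,6,"t21.png")
E
```

```text
clock: 29.42
tcp_pos: [0.5721, 0.1867, 0.3208]
orientation: [-2.389, -2.037, 0.003]
contact_force: [0.1, 0.5, -0.0]
grip_width: 0.0465
t 29.48 tcp [0.5715 0.187  0.3211] yaw 81.0 tilt [-0.002  0.   ] F [ 0.3 -0.3  0.7] w 46.1 j [ 0.32  0.47 -1.03  1.58  0.41  1.34  0.65]
[242.24670291 348.8042229 ]
```

View pics/w21.png

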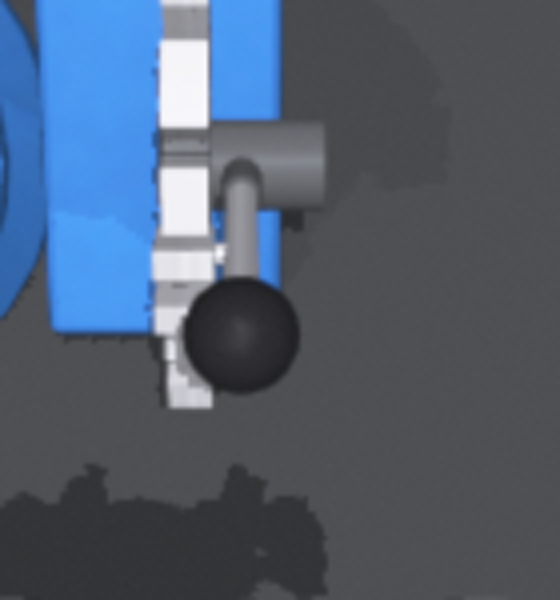

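View pics/t21.png

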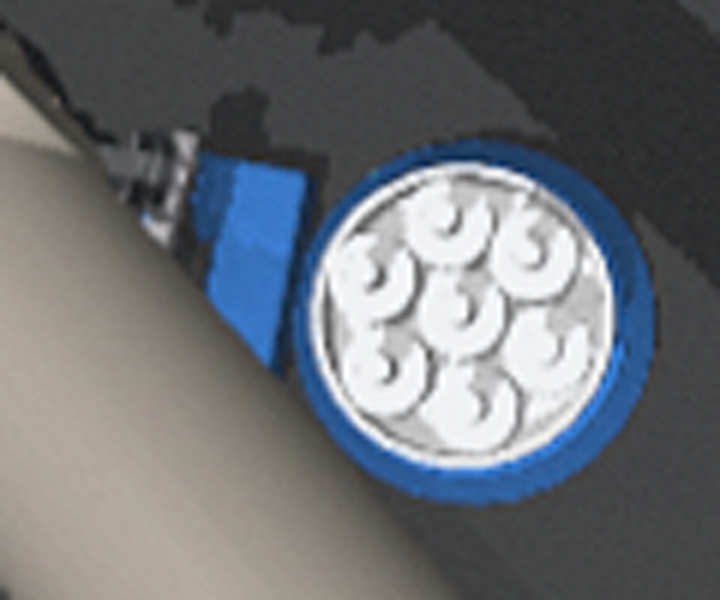

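```bash
python3 - <<'E'
from h import *
f=np.load("w21.npy",allow_pickle=True).item(); fs=np.load("s21.npy",allow_pickle=True).item(); crop(fs,330,240,410,300,8,"s21.png"); crop(f,285,120,345,215,6,"w21c.png")
bw=((242+.5)/4-.5+260,(335+.5)/4-.5+100)
p=fs["pixels"][258:280,355:380].max(2); m=(p<60).astype(np.uint8); c=max(cv2.findContours(m,0,1)[0],key=cv2.contourArea); bs=np.array(cv2.minEnclosingCircle(c)[0])+[355,258]; print(bs,cv2.minEnclosingCircle(c)[1])
print(tri(f,bw,fs,((274+.5)/4-.5+300,(350+.5)/4-.5+180)))
c=np.array([.55,.1906]);a=np.radians(-8.9);xd=np.array([np.cos(a),np.sin(a)]);yd=np.array([-xd[1],xd[0]])
for q in (0.6,.65,.7,.75,.8,.35,0):
    for R in (.093,.103):
        t=q-.525; P=np.r_[c-.014*yd+R*np.sin(t)*xd,.045+R*np.cos(t)]; print(q,R,(proj(f,P)-[285,120])*6+2.5)
for q in (.64,.66,.68,.7):
    t=q-.525; P=np.r_[c+.135*np.sin(t)*xd,.045+.135*np.cos(t)]; print("ball",q,(proj(f,P)-[285,120])*6+2.5,P)
E
```

```text
Traceback (most recent call last):
ValueError: max() iterable argument is empty
```

View pics/w21c.png

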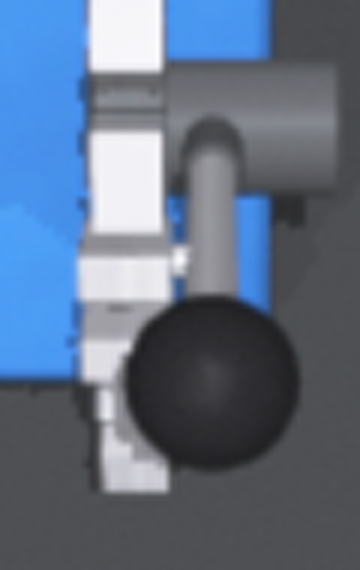

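View pics/s21.png

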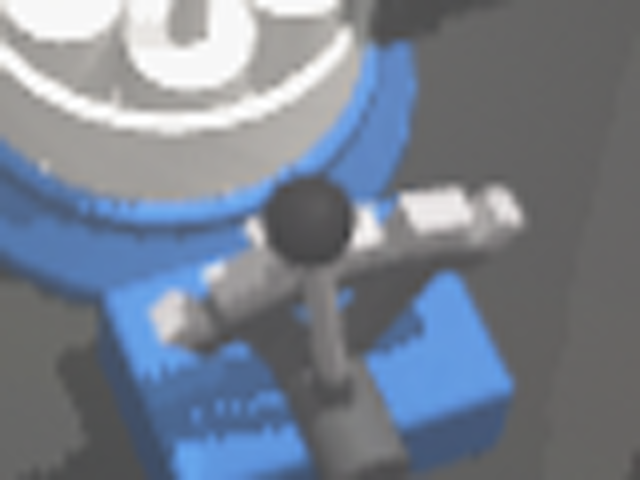

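```bash
python3 - <<'E'
from h import *
f=np.load("w21.npy",allow_pickle=True).item(); fs=np.load("s21.npy",allow_pickle=True).item()
bw=((242+.5)/4-.5+260,(335+.5)/4-.5+100)
print(tri(f,bw,fs,((310+.5)/8-.5+330,(220+.5)/8-.5+240)))
c=np.array([.55,.1906]);a=np.radians(-8.9);xd=np.array([np.cos(a),np.sin(a)]);yd=np.array([-xd[1],xd[0]])
for q in (0,.35,0.6,.65,.7,.75,.8,1.05):
    for R in (.085,.093,.103):
        t=q-.525; P=np.r_[c-.014*yd+R*np.sin(t)*xd,.045+R*np.cos(t)]; print(q,R,np.round((proj(f,P)-[285,120])*6+2.5))
for q in (.64,.66,.68,.7):
    t=q-.525; P=np.r_[c+.135*np.sin(t)*xd,.045+.135*np.cos(t)]; print("ball",q,(proj(f,P)-[285,120])*6+2.5,P)
E
```

```text
(array([0.56935295, 0.1875242 , 0.18098331]), np.float64(9.682361878766441e-05))
0 0.085 [127. -76.]
0 0.093 [ 125. -100.]
0 0.103 [ 122. -132.]
0.35 0.085 [128. 101.]
0.35 0.093 [125.  98.]
0.35 0.103 [123.  94.]
0.6 0.085 [129. 230.]
0.6 0.093 [127. 242.]
0.6 0.103 [125. 258.]
0.65 0.085 [130. 254.]
0.65 0.093 [128. 269.]
0.65 0.103 [126. 289.]
0.7 0.085 [130. 278.]
0.7 0.093 [129. 296.]
0.7 0.103 [126. 319.]
0.75 0.085 [131. 301.]
0.75 0.093 [129. 322.]
0.75 0.103 [127. 348.]
0.8 0.085 [132. 323.]
0.8 0.093 [130. 346.]
0.8 0.103 [128. 376.]
1.05 0.085 [135. 420.]
1.05 0.093 [134. 453.]
1.05 0.103 [133. 495.]
ball 0.64 [213.20695517 352.35255964] [0.56530429 0.18820341 0.1791083 ]
ball 0.66 [213.27165321 369.68691688] [0.56795093 0.18778896 0.17877168]
ball 0.68 [213.33558794 386.74816092] [0.57059038 0.18737563 0.17838156]
ball 0.7 [213.39871144 403.52433618] [0.5732216  0.18696359 0.17793808]
```

The two-view check puts the ball at about q = 0.675, roughly 3 mm short. The notch midpoint matches 0.70, and the 0.35 notch also fits. I'll re-pinch and nudge it.

```bash
python3 - <<'E'
from h import *
st(); plan(.570,.1875,.163,81)
E
```

```text
t 29.57 tcp [0.5713 0.1873 0.3217] yaw 81.0 tilt [-0.001 -0.   ] F [0.4 0.3 0.3] w 46.0 j [ 0.32  0.46 -1.03  1.58  0.41  1.34  0.65]
yaw 81 shift [ 1.000e-01 -1.100e+00  1.587e+02] turn [-0.1  0.   0. ]
yaw 261 shift [ 1.000e-01 -1.100e+00  1.587e+02] turn [-0.0e+00 -1.0e-01 -1.8e+02]
```

```bash
python3 -m handwheel '0 -1 60 0 0 0 46;0 -1 110 0 0 0 46;0 -1 145 0 0 0 46;0 -1 157 0 0 0 46;0 -1 157 0 0 0 46;0 -1 157 0 0 0 46'; python3 -m handwheel '0 0 0 0 0 0 30;0 0 0 0 0 0 20;0 0 0 0 0 0 20;0 0 0 0 0 0 20;0 0 0 0 0 0 20' 25;  python3 - <<'E'
from h import *
f=grab_frame("wrist"); st(); plan(.5732,.187,.162,81); crop(f,220,100,420,340,2.4,"w22.png")
E
```

```text
clock: 30.32
tcp_pos: [0.5719, 0.1878, 0.1671]
orientation: [2.389, 2.039, 0.004]
contact_force: [-0.2, 0.7, -0.3]
grip_width: 0.0459
clock: 30.95
tcp_pos: [0.5719, 0.1863, 0.1666]
orientation: [2.389, 2.037, 0.001]
contact_force: [-1.3, -3.7, 5.8]
grip_width: 0.0242
t 31.0 tcp [0.5719 0.1863 0.1666] yaw 80.9 tilt [ 0.002 -0.001] F [-0.8 -2.8  5.3] w 24.1 j [ 0.26  0.6  -0.94  1.75  0.55  1.07  0.54]
yaw 81 shift [0.9 1.2 4.6] turn [ 0.1  0.1 -0.1]
yaw 261 shift [0.9 1.2 4.6] turn [ 1.000e-01 -2.000e-01  1.799e+02]
```

View pics/w22.png

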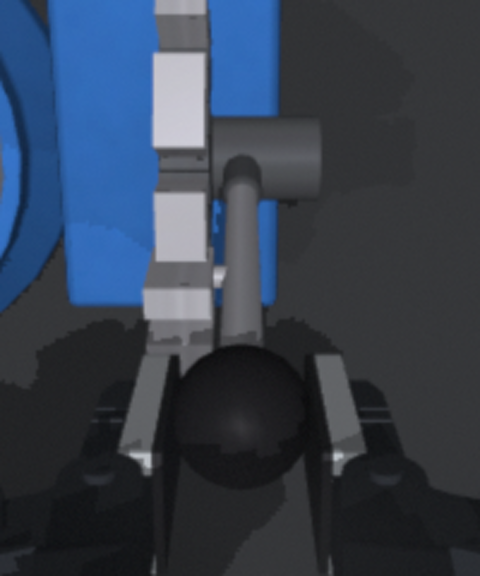

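```bash
python3 -m handwheel '0 1.5 0 0 0 0 20;0 3.2 0 0 0 0 20;0 3.2 0 0 0 0 20;0 3.2 0 0 0 0 20;0 3.2 0 0 0 0 32;0 3.2 0 0 0 0 46;0 3.2 0 0 0 0 46;0 3.2 -50 0 0 0 46;0 3.2 -110 0 0 0 46;0 0 -155 0 0 0 46;0 0 -155 0 0 0 46;0 0 -155 0 0 0 46'; python3 - <<'E'
from h import *
for _ in range(3): f=grab_frame("wrist")
st(); fs=grab_frame("scene"); crop(f,285,120,345,215,6,"w23.png"); crop(fs,330,240,410,300,8,"s23.png"); np.save("w23.npy",f,allow_pickle=True)
c=np.array([.55,.1906]);a=np.radians(-8.9);xd=np.array([np.cos(a),np.sin(a)]);yd=np.array([-xd[1],xd[0]])
for q in (.35,.7):
    t=q-.525; P=np.r_[c-.014*yd+.103*np.sin(t)*xd,.045+.103*np.cos(t)]; print(q,np.round((proj(f,P)-[285,120])*6+2.5))
for q in (.66,.68,.7,.72):
    t=q-.525; P=np.r_[c+.135*np.sin(t)*xd,.045+.135*np.cos(t)]; print("ball",q,(proj(f,P)-[285,120])*6+2.5,(proj(fs,P)-[330,240])*8+3.5)
E
```

```text
clock: 32.5
tcp_pos: [0.5709, 0.1868, 0.3196]
orientation: [2.389, 2.039, -0.001]
contact_force: [-0.1, -0.5, 0.3]
grip_width: 0.046
t 32.65 tcp [0.5706 0.1866 0.3187] yaw 81.0 tilt [-0.002 -0.001] F [ 0.9 -0.6 -0.2] w 45.8 j [ 0.32  0.47 -1.03  1.58  0.41  1.33  0.65]
0.35 [127. 105.]
0.7 [130. 331.]
ball 0.66 [217.9094814  382.56768867] [314.45380073 222.49139124]
ball 0.68 [217.94779983 399.6646491 ] [305.30860488 226.136891  ]
ball 0.7 [217.98532695 416.47223016] [296.17412612 229.86703067]
ball 0.72 [218.02203931 432.97912391] [287.0553264  233.67982805]
```

View pics/w23.png

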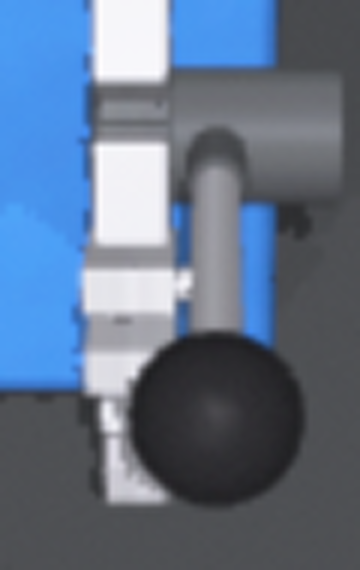

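View pics/s23.png

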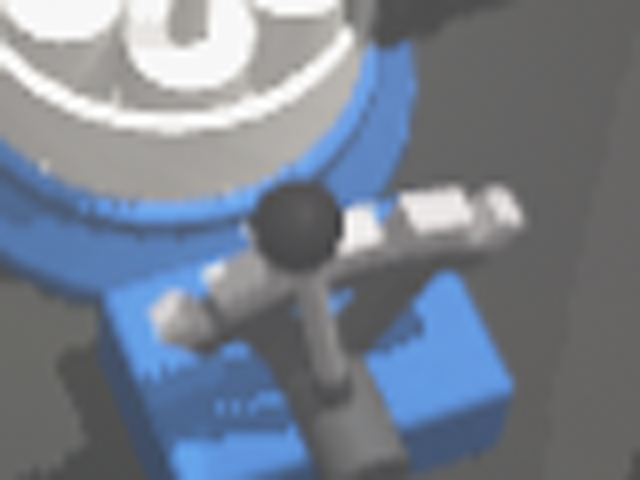

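The ball is now at row 419. That is q ≈ 0.70 in the wrist view and ≈ 0.696 in the scene view. I'll back the arm off and do a final check.

```bash
python3 -m handwheel '0 -60 -60 0 0 0 46;0 -120 -60 0 0 0 46;0 -120 -60 0 0 0 46;0 -120 -60 0 0 0 46'; python3 - <<'E'
from h import *
st(); fs=grab_frame("scene"); cv2.imwrite("pics/s24.png",fs["pixels"][:,:,::-1]); f=grab_frame("wrist"); cv2.imwrite("pics/w24.png",f["pixels"][:,:,::-1])
E
```

```text
clock: 33.2
tcp_pos: [0.4523, 0.2057, 0.3802]
orientation: [2.388, 2.039, -0.0]
contact_force: [0.9, -0.3, 0.3]
grip_width: 0.0462
t 33.2 tcp [0.4523 0.2057 0.3802] yaw 81.0 tilt [ 0.001 -0.002] F [ 0.9 -0.3  0.3] w 46.2 j [ 0.46  0.21 -1.16  1.71  0.2   1.35  0.68]
```

View pics/s24.png

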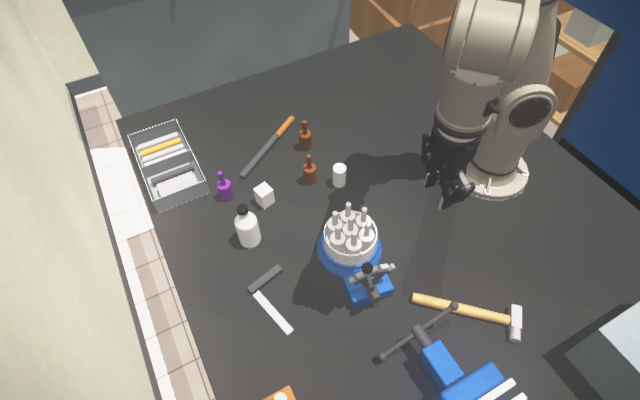

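View pics/w24.png

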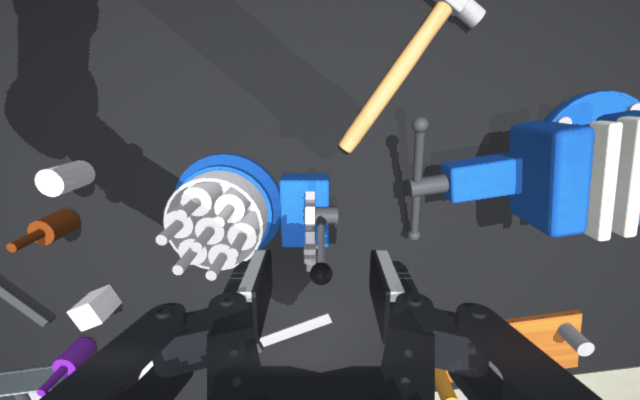

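Seven pins stand in the basket at (350,235), the lever ball is at (367,268), and the other things are where they were at the start. The gripper is clear of everything.

```bash
python3 -c "
from bench import workorder
print(workorder.hand_in())"
```

```text
the job is handed in; nothing more can be done
None
```

I lowered the three silver pins by their shanks into the 240°, 300° and 120° places. I let each one go only after the force reading showed its foot on the floor. I then pinched the lever ball, threw it to the marked notch, let go and backed off, and handed in at about 33 s.

- **Pins:** the last pictures show all seven upright, one in the middle and six around it. The offcut, block, tools, bottle and the brown and purple look-alikes show no visible change in the pictures.
- **Lever:** the first throw came out about 3 mm short (about 0.675 rad), so I pinched it again and nudged it on. The last check gave about 0.70 rad from the wrist camera and 0.696 from the scene camera, with the lugs and the 0.35 notch where they should be.
- **Disagreements:** the arm's position readings wandered by about 1 mm, so I also lined up the last pin and the lever by the camera. The closed gripper read about 12 mm on the 14 mm shanks, though every pin held. The top camera could not check the lever because the arm was in its way.

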